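# Clear the drying stand and stack the steriliser spacers

### The arm

A 7-joint arm with a two-finger parallel gripper is mounted at the origin on the work surface. World frame = base frame: x ahead of the robot, y to its left, z up, the work surface at z = 0. Lengths are in m, angles in rad, forces in N, time in s.
With the tool pointing down it reaches from about 0.425 to 0.925 m from the base axis. Payload 6.8 kg.
Tool frame: the origin (TCP) lies midway between the tips of the shut fingers; the grasp point (between the pads) lies 19 mm behind it; z points along the fingers, y is the line along which they close (so a half turn about z gives the same grasp; the last joint's range is limited). The gripper opens to 85 mm and grips with 20 to 120 N. Pads are 22 mm wide; open, the fingers measure 114 mm over their backs; the gripper's body (76 mm by 85 mm) begins 54 mm behind the grasp point. The pads swing forward as they close: fully open they stand 13 mm farther back than shut.
Start: joints at [1.072, 0.477, 0.022, 1.555, -0.011, 1.109, -0.083], TCP at [0.257, -0.624, 0.231] pointing down, gripper open.
Joint ranges: [-2.96, 2.96], [-0.34, 2.1], [-1.41, 1.46], [0.24, 2.44], [-1.37, 4.51], [0.17, 1.92], [-2.96, 2.96]. Speed limits (rad/s): [2.39, 2.39, 3.14, 3.14, 3.14, 3.14, 3.14].

### API

Orientations are given as a unit quaternion [w, x, y, z].
In Python, from station import * gives the robot as it stands. The module is installed in compiled form; this text tells all that it offers.
- The arm moves only by the shell command python3 -m jog 'ROWS' [OPENING] [FORCE]. ROWS is JSON, a list of rows, each an object of numbers: "x", "y", "z": the shift along the tool's x, y, z in m; "ax", "ay", "az": the turn, a rotation vector about the tool's x, y, z in rad. In form: [{"x": .., "y": .., "z": .., "ax": .., "ay": .., "az": ..}, ...]. A call has 1 to 12 rows; each row is the pose to reach, as a shift and turn from the pose commanded when the call began, along the tool's axes at that moment; what a row does not reach only later rows make up. A row lasts 1/10 s, in which the tool goes at most 50 mm and 8.59 degrees, less where a joint would pass 70% of its speed; a pose out of reach is approached as far as the arm can. A call with a gripper value outside its range is refused whole. OPENING is the opening, from 0 (shut) to 1 (fully open), set as the call begins (- or left out, the last holds). The fingers move at their own pace and stop on an object; FORCE is the grip in N (left out, the last holds). Time passes only in rows, so rows that repeat a pose let the fingers close. It gives the time, the measured TCP pose, the force, the opening and the grip force at its end, in the units of the state.
- get_obs(): the state, without advancing time (a new reading comes with each control period).
- read_camera(name): name is "side" or "top"; returns the picture (420x560x3 uint8, red, green, blue); there is no depth.
- camera_params(name): a dict with "K" (3x3 intrinsics, pixels), "origin" and "attitude" of the camera in the world. Camera axes: x right, y up, looking along -z (the intrinsics and any distortion apply to the point x, -y, -z); pixel columns grow to the right and rows downward; lengths in m; the calibration is good to about 2 mm. A picture is of the moment at which its call begins. camera_params takes no time and is no camera call.
- hand_in(): hands the job in; it is judged then, once.
The state is a dict: "t": time; "q": joint angles; "joint_vel": joint speeds; "joint_torque": joint torques, N m; "eef_pos": TCP position; "tool_rot": TCP orientation; "contact_force": force on the tool from outside, world axes, zero at the start; "torque": the same for the moment, N m; "gripper_width": opening from 0.0 (shut) to 1.0 (fully open); "grasp_force": force on a finger pad.
Only numpy, scipy, OpenCV 4.12 (cv2) and the standard library are available. Lean on these libraries where they do the work, as an engineer would, in place of code of your own. Each camera call takes 0.05 s, during which the arm holds its last target. There are 200 camera calls.

### The job

Turn the locked bayonet knob on the grey drying stand clockwise until its handle lines up with the green dashes, lift it out and leave it lying in the steel kidney dish. Then stack every blue L-shaped spacer in one flat pile squarely on the centre of the stand, studs up, in alternating directions so the pile stays balanced: the lowest with its elbow at the red-marked corner, the next with its elbow at the opposite corner, and so on. Last, set the perforated cover flat and square on top of the pile, handle up, and leave the other things on the counter where they are.

Things in the scene. Friction and masses are not known exactly. Their poses are not given: they have to be found in the camera images.
- stand_top (a point): Fixed grey square drying stand, 120 x 120 mm, 40 mm high. Point: centre of its flat top; z up. A slot 50 x 22 mm for the knob's cross bar runs through the top along the stand's own x axis, centred on the point; a green dash on the top lies beyond each end of the slot. A red mark is painted on the top at the stand's own (-x, -y) corner.
- knob_grip (a point): Bayonet knob, locked in the stand, about 120 g. Point: centre of its black bar handle, 56 mm long (own x), 14 mm wide (y), 32 mm high; z up. The handle starts 1.05 to 1.45 rad anticlockwise, seen from above, of the slot line. Turned clockwise until it lies along the slot within about 0.15 rad, it lifts straight out. Stops bar it 0.3 rad beyond that and, the other way, at about 1.75 rad.
- knob_flange (a point): Centre of the underside of the knob's steel flange, 21 mm below knob_grip. The flange, 42 mm across and 6 mm thick, rests on the stand's top. Under it a 14 mm shaft ends in a brass cross bar, parallel to the handle, 42 x 12 x 10 mm, its underside 22 mm below this point. Turns with light friction. It may fall over when let go in the dish, which does no harm.
- dish_floor (a point): Loose kidney-shaped steel dish, open above, 40 mm deep, walls 3 mm, 350 g: a 100 mm wide channel bent round an arc of 120 mm radius whose centre lies 120 mm to this point's -x side; about 225 mm long along its own y. Point: middle of the dish, on its floor, 4 mm above the counter; z up.
- cover_grip (a point): Loose perforated aluminium cover, 180 g: a flat 96 x 96 mm square, 12 mm thick in all, with a steel bridge handle on top. Point: centre of the handle's bar, 60 mm long along its own x, 12 mm wide (y), 12 mm high; z up. The bar's underside is 18 mm above the square's top; posts 8 mm thick stand under the bar 26 mm either side of this point.
- cover_foot (a point): Centre of the cover's underside, 36 mm below cover_grip. Underneath runs a foot frame, 14 mm wide and 8 mm high, round the edge; inside it the underside is hollow (68 x 68 mm, 8 mm deep) and so clears a spacer's stud.
- spacer1_mid (a point): Blue L-shaped spacer, lying flat (five alike, some absent): two equal legs 36 mm wide in a 90 x 90 mm square, 26 mm thick, about 200 g. Point: centre of that square, half-way up, in the open notch just off the inner corner. The elbow fills the (-x, -y) corner: one leg runs along x, centre line at y = -27 mm; the other along y, centre line at x = -27 mm. z up.
- spacer1_elbow (a point): Outer corner of spacer1's elbow, at (-45, -45) mm from spacer1_mid, half-way up. A black rubber stud, 12 mm across, 5 mm high, stands on the top face at (-22, -22) mm from spacer1_mid; the flat dark dots on the legs' ends are paint.
- spacer2_mid (a point): Another spacer, like spacer1_mid.
- spacer2_elbow (a point): Outer corner of spacer2's elbow, like spacer1_elbow.
- spacer3_mid (a point): Another spacer, like spacer1_mid.
- spacer3_elbow (a point): Outer corner of spacer3's elbow, like spacer1_elbow.
- spacer4_mid (a point): Another spacer, like spacer1_mid.
- spacer4_elbow (a point): Outer corner of spacer4's elbow, like spacer1_elbow.
- spacer5_mid (a point): Another spacer, like spacer1_mid.
- spacer5_elbow (a point): Outer corner of spacer5's elbow, like spacer1_elbow.
- biteblock: Bystander, to be left alone: a yellow plastic bite block 60 x 26 x 30 mm. Origin at the centre of its underside.
- rest: Bystander, to be left alone: a white ceramic spatula rest 110 x 50 mm with a spatula on it, 200 mm long in all, up to 35 mm high. Origin at the centre of its underside.
- rinse: Bystander, to be left alone: a rinse bottle 68 mm across, 170 mm high. Origin at the centre of its underside.
- wipes: Bystander, to be left alone: a tub of wipes 100 mm across, 150 mm high. Origin at the centre of its underside.
- beaker: Bystander, to be left alone: a blue ceramic cup 72 mm across, 85 mm high. Origin at the centre of its underside.
- bowl: Bystander, to be left alone: a green mixing bowl 96 mm across, 45 mm high. Origin at the centre of its underside.
Not all that is in view belongs to the job. What is shaped like the part that bears spacer5_mid but pink or purple is not meant.

How it is judged:
By the outcome, as a careful person would: the job done as asked, in the order asked, and still so for the second after the job is handed in, with the robot touching nothing.
Of spacer1, spacer2, spacer3, spacer4, spacer5 only 3 to 5 are there at a start; the rules pass over those that are not, and their reading is None.
At some moment in a run one of dish may be knocked a few centimetres aside while the robot is not near it.
Once in a run the grip may slacken for a moment while it holds something.
It also fails if it takes over 210 s, if anything falls off the work surface, if the arm or the gripper's body presses on something with over 40 N, if the wrist force passes 120 N, or if a joint passes its speed limit or range.

## Working session

There is one attempt and no reset: what is moved stays moved. The work goes in short steps, Python scripts to look and compute and a shell command to move; the robot and the scene stay as the last step left them, time stands still between calls to the robot, and variables do not carry over. Pictures are saved under pics/ and viewed, at most 14 in all, crops included, and the job is handed in when it is done.

```bash
mkdir -p pics; python3 - <<'E'
from station import *
import cv2
for n in ("top","side"):
    im=read_camera(n); cv2.imwrite(f"pics/{n}0.png",cv2.resize(im[:,:,::-1],(800,600),interpolation=cv2.INTER_CUBIC))
    cv2.imwrite(f"pics/raw_{n}0.png",im[:,:,::-1])
    print(camera_params(n))
o=get_obs();print(o)
E
```

```text
{'K': array([[400.2945035 ,   0.        , 278.56119687],
       [  0.        , 400.2945035 , 207.4019104 ],
       [  0.        ,   0.        ,   1.        ]]), 'origin': array([ 0.20785353, -0.08123565,  1.64499179]), 'attitude': array([ 0.70705556,  0.07339238, -0.05990219, -0.70078364])}
{'K': array([[417.09703512,   0.        , 280.10215988],
       [  0.        , 417.09703512, 209.31169553],
       [  0.        ,   0.        ,   1.        ]]), 'origin': array([0.01271426, 0.80880313, 1.05061806]), 'attitude': array([-0.24974477, -0.09753228,  0.37443415,  0.88764524])}
{'t': 0.1, 'q': array([ 1.07188182,  0.47772762,  0.02232487,  1.55633495, -0.01149316,
        1.10931603, -0.08310889]), 'joint_vel': array([-1.01377440e-04, -2.57897985e-03, -2.81877248e-05, -3.60016479e-03,
        5.55085054e-05,  6.46247788e-04,  1.01538778e-03]), 'joint_torque': array([ 5.01756746e-03, -5.97754455e+01,  1.61438048e+00, -2.81954437e+01,
        1.29136280e-02,  5.09065198e-03, -3.28168323e-05]), 'eef_pos': array([ 0.25693136, -0.6236132 ,  0.23042322]), 'tool_rot': array([-7.99601406e-04,  9.80965411e-01,  1.94180782e-01, -2.18829065e-04]), 'contact_force': array([ 0.20855296, -0.5940672 , -0.25886459]), 'torque': array([-0.02418195, -0.00222414, -0.01572871]), 'grasp_force': 0.0, 'gripper_width': 1.001861393161477}
```

View pics/top0.png

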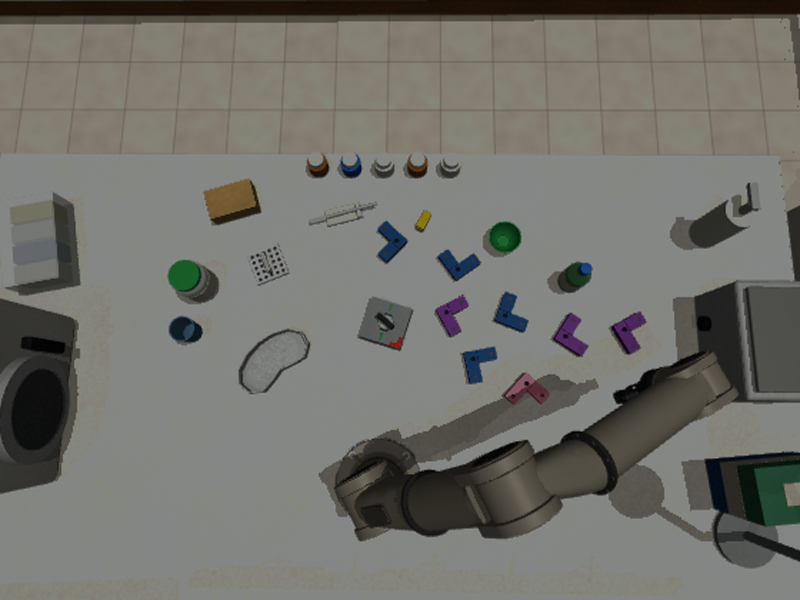

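View pics/side0.png

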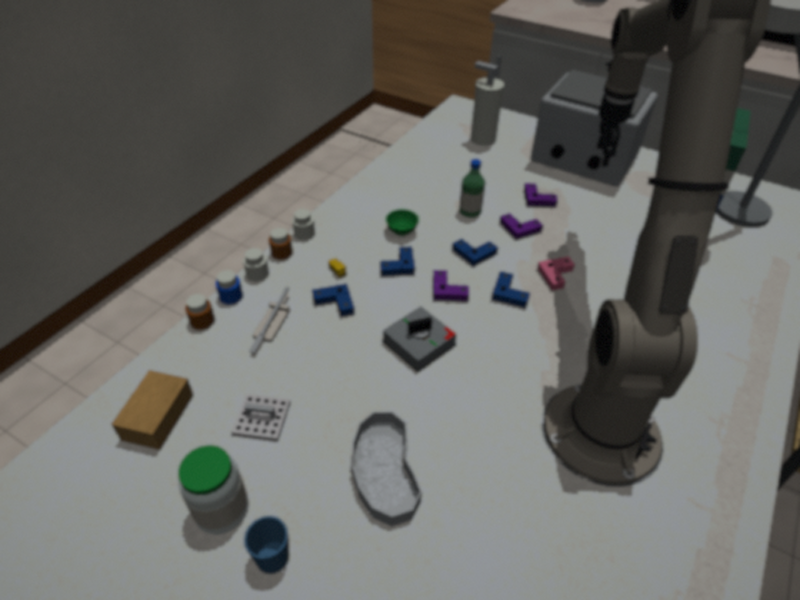

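The top view shows four blue spacers at about (391,242), (458,263), (510,313) and (478,364). The stand is at (385,323), the dish at (275,360) and the cover at (268,264). The purple and pink pieces are decoys. Next I'll enlarge it.

```bash
python3 - <<'E'
import cv2
im=cv2.imread("pics/raw_top0.png")
c=cv2.convertScaleAbs(im[150:275,245:375],alpha=1.5)
cv2.imwrite("pics/c1.png",cv2.resize(c,None,fx=4.8,fy=4.8,interpolation=cv2.INTER_CUBIC))
c=cv2.convertScaleAbs(im[160:285,110:240],alpha=1.5)
cv2.imwrite("pics/c2.png",cv2.resize(c,None,fx=4.8,fy=4.8,interpolation=cv2.INTER_CUBIC))
E
```

```text
(no output)
```

View pics/c1.png

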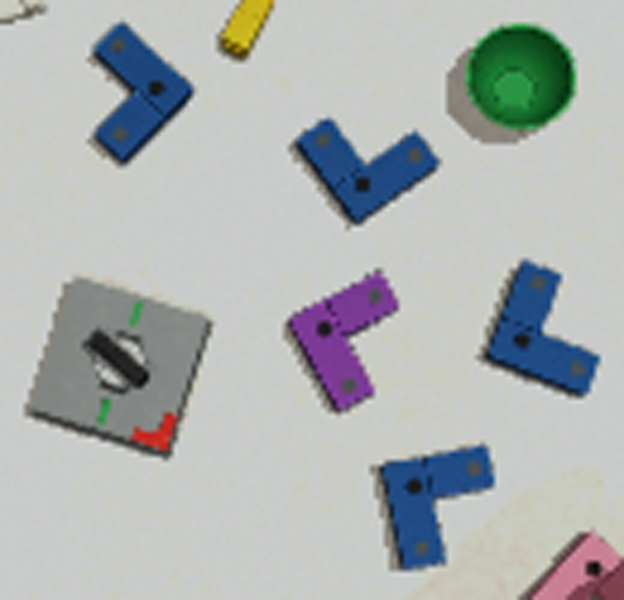

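View pics/c2.png

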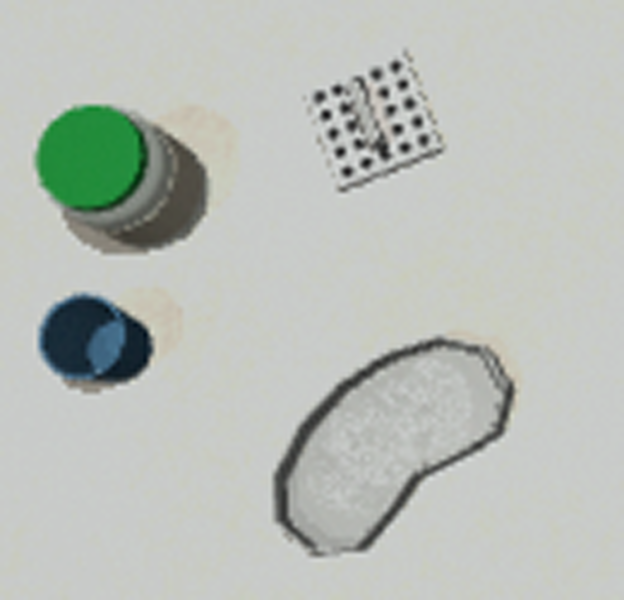

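```bash
cat > h.py <<'E'
import numpy as np, cv2
from scipy.optimize import least_squares, minimize
from scipy.spatial.transform import Rotation as Ro
from station import *
def cam(n):
    p=camera_params(n); a=p["attitude"]; return p["K"],p["origin"],Ro.from_quat([a[1],a[2],a[3],a[0]]).as_matrix()
def proj(P,n):
    K,o,R=cam(n); c=(np.atleast_2d(P)-o)@R; c=c*[1,-1,-1]; q=c@K.T; return q[:,:2]/q[:,2:]
def back(uv,z,n="top"):
    K,o,R=cam(n); uv=np.atleast_2d(uv); d=np.c_[uv,np.ones(len(uv))]@np.linalg.inv(K).T*[1,-1,-1]@R.T
    return o+d*((z-o[2])/d[:,2])[:,None]
def place(p,pts):
    c,s=np.cos(p[2]),np.sin(p[2]); pts=np.asarray(pts,float)
    return np.c_[p[0]+c*pts[:,0]-s*pts[:,1],p[1]+s*pts[:,0]+c*pts[:,1],pts[:,2]]
def fitpts(obs,p0):  # obs: list of (cam, own pts Nx3, uv Nx2)
    f=lambda p: np.concatenate([(proj(place(p,m),n)-u).ravel() for n,m,u in obs])
    r=least_squares(f,p0,loss="soft_l1"); return r.x,np.sqrt(np.mean(r.fun**2)*1)
L=np.array([[-45,-45],[45,-45],[45,-9],[-9,-9],[-9,45],[-45,45]])/1e3
S=8
def sil(p,z0,n,off,shape):
    A=np.zeros((shape[0]*S,shape[1]*S),np.uint8)
    b=proj(place(p,np.c_[L,np.full(6,z0)]),n); t=proj(place(p,np.c_[L,np.full(6,z0+.026)]),n)
    g=lambda q: np.round(((q-off+.5)*S-.5)*16).astype(np.int32)
    polys=[t,b]+[np.array([b[i],b[(i+1)%6],t[(i+1)%6],t[i]]) for i in range(6)]
    for q in polys: cv2.fillPoly(A,[g(q)],1,shift=4)
    return A
def fitL(ims,p0,z0=0.,cams=("top","side"),win=24):
    data=[]
    for n in cams:
        c=proj([[p0[0],p0[1],z0+.013]],n)[0].astype(int); w=win
        im=ims[n][c[1]-w:c[1]+w,c[0]-w:c[0]+w].astype(float)+1  # RGB
        ch=(im[...,2]-im[...,0])/im.sum(2)
        M=(cv2.resize(ch,None,fx=S,fy=S,interpolation=cv2.INTER_CUBIC)>.13).astype(np.uint8)
        M=cv2.morphologyEx(M,cv2.MORPH_CLOSE,np.ones((33,33)))if n=="top0" else cv2.morphologyEx(M,cv2.MORPH_CLOSE,np.ones((17,17)))
        data.append((n,c-w,im.shape[:2],M))
    def cost(p):
        s=0
        for n,o,sh,M in data:
            A=sil(p,z0,n,o,sh); N=M.copy(); s+=1-(A&N).sum()/max(1,(A|N).sum())
        return s
    best=minimize(cost,p0,method="Nelder-Mead",options=dict(initial_simplex=np.array([p0]*4)+np.vstack([np.zeros(3),np.diag([.012,.012,.15])]),xatol=1e-4,fatol=1e-4))
    return best.x,best.fun
def snap(tag):
    r={n:read_camera(n) for n in ("top","side")}
    for n in r: cv2.imwrite(f"pics/raw_{n}{tag}.png",r[n][:,:,::-1])
    return r
def load(tag): return {n:cv2.imread(f"pics/raw_{n}{tag}.png")[:,:,::-1] for n in ("top","side")}
def goto(x,y,z,yaw):
    """row from the measured pose to TCP (x,y,z), pointing down, tool x at yaw (mod pi nearest azimuth+pi/2)"""
    o=get_obs(); q=o["tool_rot"]; R=Ro.from_quat([q[1],q[2],q[3],q[0]]).as_matrix()
    ref=np.arctan2(y,x)+np.pi/2; yaw=ref+(yaw-ref+np.pi/2)%np.pi-np.pi/2
    c,s=np.cos(yaw),np.sin(yaw); T=np.array([[c,s,0],[s,-c,0],[0,0,-1]])
    d=R.T@(np.array([x,y,z])-o["eef_pos"]); a=Ro.from_matrix(R.T@T).as_rotvec()
    print("row x %.4f y %.4f z %.4f ax %.4f ay %.4f az %.4f"%(*d,*a),"| dist %.3f"%np.linalg.norm(d), "yaw %.3f"%yaw)
E
cat > m0.py <<'E'
from h import *
ims=load(0)
C1=lambda a:(np.array(a,float)+.5)/4.8-.5+[245,150]
C2=lambda a:(np.array(a,float)+.5)/4.8-.5+[110,160]
# elbow, x-leg end outer, per spacer (c1 px)
for e,a in [((192,90),(122,22)),((356,223),(438,163)),((484,356),(583,395)),((380,465),(405,570))]:
    E,A=back(C1([e,a]),.026); th=np.arctan2(A[1]-E[1],A[0]-E[0])
    # decide if a is x-leg: handled by picks
    p0=place([*E[:2],th],[[.045,.045,0]])[0]; p0=np.array([p0[0],p0[1],th])
    a1,f1=fitL(ims,p0,cams=("top",)); a2,f2=fitL(ims,a1,cams=("side",)); a3,f3=fitL(ims,a1)
    print("init",p0.round(3),"top",a1.round(4),round(f1,3),"side",a2.round(4),round(f2,3),"both",a3.round(4),round(f3,3))
st=np.array([[-60,-60,40],[60,-60,40],[60,60,40],[-60,60,40]])/1e3
u=C1([(168,453),(211,318),(77,279),(28,410)]); g=back(u,.04); print("stand",g.round(3).tolist())
print(fitpts([("top",st,u)],[.5,0,0.3]))
sd=np.array([(455,342),(419,309),(383,342),(419,368)])*.7  # placeholder check
k=back(C1([(90,338),(142,380)]),.077); print("knob bar ends",k.round(3),np.arctan2(*(k[1]-k[0])[1::-1]) , k.mean(0))
cv=back(C2([(305,95),(405,50),(441,151),(341,190)]),.012); print("cover",cv.round(3).tolist(),cv.mean(0))
h=back(C2([(358,85),(384,152)]),.042); print("handle",h.round(3).tolist(),h.mean(0))
d=back(C2([(440,340),(515,390),(500,432),(415,475),(365,548),(318,553),(277,485),(345,385)]),.044); print("dish",d.round(3).tolist())
E
python3 m0.py
```

```text
init [ 0.684 -0.008  0.788] top [ 0.6858 -0.0111  0.8255] 0.093 side [ 0.6867 -0.0111  0.7189] 0.223 both [ 0.6863 -0.01    0.7811] 0.334
init [ 0.629 -0.223 -0.926] top [ 0.6324 -0.2261 -0.9212] 0.102 side [ 0.6336 -0.227  -1.035 ] 0.296 both [ 0.633  -0.2258 -0.9647] 0.429
init [ 0.476 -0.38  -1.947] top [ 0.4779 -0.3828 -1.9484] 0.088 side [ 0.4786 -0.3818 -1.7553] 0.349 both [ 0.4781 -0.3833 -1.9515] 0.441
init [ 0.324 -0.287 -2.918] top [ 0.3243 -0.2874 -2.9482] 0.076 side [ 0.326  -0.2913 -2.8909] 0.316 both [ 0.3243 -0.2874 -2.9482] 0.405
stand [[0.365, -0.055, 0.04], [0.48, -0.09, 0.04], [0.513, 0.024, 0.04], [0.4, 0.063, 0.04]]
(array([ 0.43940966, -0.01424975, -0.29996705]), np.float64(0.32037087765112))
knob bar ends [[ 0.456  0.01   0.077]
 [ 0.421 -0.033  0.077]] -2.2438877013743523 [ 0.43862207 -0.01149543  0.077     ]
cover [[0.637, 0.399, 0.012], [0.679, 0.313, 0.012], [0.587, 0.276, 0.012], [0.552, 0.362, 0.012]] [0.61379384 0.33764496 0.012     ]
handle [[0.639, 0.345, 0.042], [0.579, 0.319, 0.042]] [0.60883914 0.33184796 0.042     ]
dish [[0.417, 0.263, 0.044], [0.375, 0.198, 0.044], [0.34, 0.209, 0.044], [0.303, 0.278, 0.044], [0.243, 0.317, 0.044], [0.239, 0.355, 0.044], [0.294, 0.393, 0.044], [0.378, 0.341, 0.044]]
```

```bash
python3 - <<'E'
import cv2
im=cv2.imread("pics/raw_side0.png")
c=cv2.convertScaleAbs(im[205:275,255:335],alpha=1.4)
cv2.imwrite("pics/c3.png",cv2.resize(c,None,fx=8,fy=8,interpolation=cv2.INTER_CUBIC))
E
```

```text
(no output)
```

View pics/c3.png

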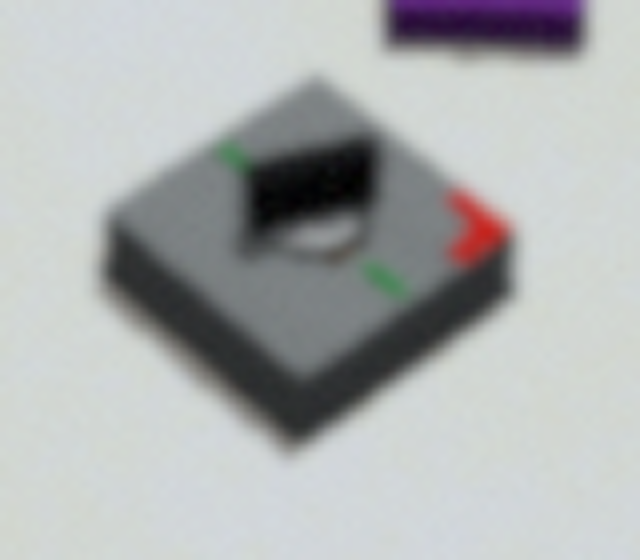

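The side crop shows the stand top's corners at (514,233), (317,75), (105,217) and (303,382). The red mark is on the right corner and the dashes run along the slot.

```bash
cat >> m0.py <<'E'
print('----')
C3=lambda a:(np.array(a,float)+.5)/8-.5+[255,205]
us=C3([(514,233),(317,75),(105,217),(303,382)])
print("side",fitpts([("side",st,us)],[.44,-.01,-.3])); p,r=fitpts([("side",st,us),("top",st,u)],[.44,-.01,-.3]); print("both",p,r)
kb=np.array([[-28,0,77],[28,0,77]])/1e3
print("proj knob bar top",[(proj(place([p[0],p[1],p[2]+1.2],kb),n)).round(1).tolist() for n in("top","side")])
goto(p[0],p[1],.14,p[2]+1.2)
E
python3 m0.py | sed -n '/----/,$p'
```

```text
Traceback (most recent call last):
  File "m0.py", line 10, in <module>
    a1,f1=fitL(ims,p0,cams=("top",)); a2,f2=fitL(ims,a1,cams=("side",)); a3,f3=fitL(ims,a1)
                                                                               ~~~~^^^^^^^^
  File "h.py", line 30, in fitL
    c=proj([[p0[0],p0[1],z0+.013]],n)[0].astype(int); w=win
      ~~~~^^^^^^^^^^^^^^^^^^^^^^^^^^^
  File "h.py", line 8, in proj
    K,o,R=cam(n); c=(np.atleast_2d(P)-o)@R; c=c*[1,-1,-1]; q=c@K.T; return q[:,:2]/q[:,2:]
          ~~~^^^
  File "h.py", line 6, in cam
    p=camera_params(n); a=p["attitude"]; return p["K"],p["origin"],Ro.from_quat([a[1],a[2],a[3],a[0]]).as_matrix()
ValueError: time passes only in moves, steps and waits
```

```bash
python3 - <<'E'
s=open('h.py').read()
s=s.replace("def cam(n):","import functools\n@functools.cache\ndef cam(n):")
open('h.py','w').write(s)
E
python3 m0.py | sed -n '/----/,$p'
```

```text
----
side (array([ 0.43974733, -0.00996225, -0.29342574]), np.float64(0.25934433117391054))
both [ 0.43985823 -0.01197024 -0.29703962] 0.47374304723860544
proj knob bar top [[[274.4, 228.5], [263.4, 219.7]], [[302.0, 222.2], [285.9, 226.5]]]
row x 0.4022 y -0.4957 z 0.0912 ax -0.0016 ay -0.0003 az -0.5121 | dist 0.645 yaw 0.903
```

```bash
python3 -m jog '[{"x":0.4022,"y":-0.4957,"z":0.0912,"az":-0.512},{"x":0.4022,"y":-0.4957,"z":0.0912,"az":-0.512},{"x":0.4022,"y":-0.4957,"z":0.0912,"az":-0.512},{"x":0.4022,"y":-0.4957,"z":0.0912,"az":-0.512},{"x":0.4022,"y":-0.4957,"z":0.0912,"az":-0.512},{"x":0.4022,"y":-0.4957,"z":0.0912,"az":-0.512},{"x":0.4022,"y":-0.4957,"z":0.0912,"az":-0.512},{"x":0.4022,"y":-0.4957,"z":0.0912,"az":-0.512},{"x":0.4022,"y":-0.4957,"z":0.0912,"az":-0.512},{"x":0.4022,"y":-0.4957,"z":0.0912,"az":-0.512},{"x":0.4022,"y":-0.4957,"z":0.0912,"az":-0.512},{"x":0.4022,"y":-0.4957,"z":0.0912,"az":-0.512}]' 0.6 40; python3 -c "
from h import *
goto(.4399,-.012,.14,.903);goto(.4399,-.012,.052,.903);print(get_obs()['q'])"
```

```text
row x 0.4022 y -0.4956 z 0.0912 ax -0.0016 ay -0.0003 az -0.5122 | dist 0.645 yaw 0.903
row x 0.4022 y -0.4955 z 0.1792 ax -0.0016 ay -0.0003 az -0.5122 | dist 0.663 yaw 0.903
[ 1.07188182  0.47772762  0.02232487  1.55633495 -0.01149316  1.10931603
 -0.08310889]validation failed for argument at $[0]...
```

```bash
python3 -m jog '[{"x":0.4022,"y":-0.4957,"z":0.0912,"ax":0,"ay":0,"az":-0.512},{"x":0.4022,"y":-0.4957,"z":0.0912,"ax":0,"ay":0,"az":-0.512},{"x":0.4022,"y":-0.4957,"z":0.0912,"ax":0,"ay":0,"az":-0.512},{"x":0.4022,"y":-0.4957,"z":0.0912,"ax":0,"ay":0,"az":-0.512},{"x":0.4022,"y":-0.4957,"z":0.0912,"ax":0,"ay":0,"az":-0.512},{"x":0.4022,"y":-0.4957,"z":0.0912,"ax":0,"ay":0,"az":-0.512},{"x":0.4022,"y":-0.4957,"z":0.0912,"ax":0,"ay":0,"az":-0.512},{"x":0.4022,"y":-0.4957,"z":0.0912,"ax":0,"ay":0,"az":-0.512},{"x":0.4022,"y":-0.4957,"z":0.0912,"ax":0,"ay":0,"az":-0.512},{"x":0.4022,"y":-0.4957,"z":0.0912,"ax":0,"ay":0,"az":-0.512},{"x":0.4022,"y":-0.4957,"z":0.0912,"ax":0,"ay":0,"az":-0.512},{"x":0.4022,"y":-0.4957,"z":0.0912,"ax":0,"ay":0,"az":-0.512}]' 0.6 40; python3 -c "
from h import *
goto(.4399,-.012,.14,.903);goto(.4399,-.012,.052,.903);print(get_obs()['q'])"
```

```text
t: 1.3
eef_pos: [0.4275, -0.0533, 0.1463]
tool_rot: [0.0, 0.9, 0.436, 0.0]
contact_force: [0.7, -1.1, 0.1]
gripper_width: 0.603
grasp_force: 0.0
row x 0.0401 y -0.0159 z 0.0062 ax 0.0004 ay 0.0000 az -0.0006 | dist 0.044 yaw 0.903
row x 0.0401 y -0.0159 z 0.0942 ax 0.0004 ay 0.0000 az -0.0006 | dist 0.104 yaw 0.903
[ 0.35856929  0.2213156  -0.42268124  2.17442676  0.13026432  0.76878855
 -0.817237  ]
```

```bash
python3 -m jog '[{"x":0.04,"y":-0.016,"z":0.006,"ax":0,"ay":0,"az":0},{"x":0.04,"y":-0.016,"z":0.006,"ax":0,"ay":0,"az":0},{"x":0.04,"y":-0.016,"z":0.006,"ax":0,"ay":0,"az":0},{"x":0.04,"y":-0.016,"z":0.03,"ax":0,"ay":0,"az":0},{"x":0.04,"y":-0.016,"z":0.055,"ax":0,"ay":0,"az":0},{"x":0.04,"y":-0.016,"z":0.08,"ax":0,"ay":0,"az":0},{"x":0.04,"y":-0.016,"z":0.094,"ax":0,"ay":0,"az":0},{"x":0.04,"y":-0.016,"z":0.094,"ax":0,"ay":0,"az":0},{"x":0.04,"y":-0.016,"z":0.094,"ax":0,"ay":0,"az":0}]'; python3 -c "
from h import *
goto(.4399,-.012,.052,.903)"
```

```text
t: 2.2
eef_pos: [0.4395, -0.0151, 0.0527]
tool_rot: [0.0, 0.9, 0.435, -0.0]
contact_force: [0.1, -0.9, 0.2]
gripper_width: 0.598
grasp_force: 0.0
row x 0.0026 y -0.0016 z 0.0007 ax -0.0000 ay 0.0008 az -0.0022 | dist 0.003 yaw 0.903
```

```bash
python3 -m jog '[{"x":0,"y":0,"z":0,"ax":0,"ay":0,"az":0},{"x":0,"y":0,"z":0,"ax":0,"ay":0,"az":0},{"x":0,"y":0,"z":0,"ax":0,"ay":0,"az":0},{"x":0,"y":0,"z":0,"ax":0,"ay":0,"az":0},{"x":0,"y":0,"z":0,"ax":0,"ay":0,"az":0},{"x":0,"y":0,"z":0,"ax":0,"ay":0,"az":0},{"x":0,"y":0,"z":0,"ax":0,"ay":0,"az":0},{"x":0,"y":0,"z":0,"ax":0,"ay":0,"az":0}]' 0 40; python3 -c "
from h import *
o=get_obs();print(o['contact_force'],o['torque'],o['eef_pos']);goto(.4399,-.012,.052,.903)"
```

```text
t: 3.0
eef_pos: [0.4403, -0.014, 0.0533]
tool_rot: [0.001, 0.9, 0.436, 0.001]
contact_force: [-1.1, -1.0, 6.2]
gripper_width: 0.155
grasp_force: 39.2
[-1.13278191 -0.98397029  6.20561851] [-0.10915952  0.23816046  0.05396037] [ 0.44029184 -0.01401027  0.05331577]
row x 0.0013 y -0.0016 z 0.0013 ax 0.0015 ay -0.0005 az -0.0004 | dist 0.002 yaw 0.903
```

```bash
python3 -m jog '[{"x":0,"y":0,"z":-0.001,"ax":0,"ay":0,"az":0.1},{"x":0,"y":0,"z":-0.001,"ax":0,"ay":0,"az":0.2},{"x":0,"y":0,"z":-0.001,"ax":0,"ay":0,"az":0.3},{"x":0,"y":0,"z":-0.001,"ax":0,"ay":0,"az":0.42},{"x":0,"y":0,"z":-0.001,"ax":0,"ay":0,"az":0.54},{"x":0,"y":0,"z":-0.001,"ax":0,"ay":0,"az":0.66},{"x":0,"y":0,"z":-0.001,"ax":0,"ay":0,"az":0.78},{"x":0,"y":0,"z":-0.001,"ax":0,"ay":0,"az":0.9},{"x":0,"y":0,"z":-0.001,"ax":0,"ay":0,"az":1.02},{"x":0,"y":0,"z":-0.001,"ax":0,"ay":0,"az":1.12},{"x":0,"y":0,"z":-0.001,"ax":0,"ay":0,"az":1.2},{"x":0,"y":0,"z":-0.001,"ax":0,"ay":0,"az":1.2}]' 0 60; python3 -m jog '[{"x":0,"y":0,"z":0,"ax":0,"ay":0,"az":0},{"x":0,"y":0,"z":0,"ax":0,"ay":0,"az":0},{"x":0,"y":0,"z":0,"ax":0,"ay":0,"az":0}]'; python3 -c "
from h import *
o=get_obs();print(o['contact_force'],o['torque'],o['eef_pos']);goto(.4399,-.012,.052,-.297)
snap(1);im=cv2.imread('pics/raw_side1.png');c=cv2.convertScaleAbs(im[185:285,245:365],alpha=1.4)
cv2.imwrite('pics/c4.png',cv2.resize(c,None,fx=5,fy=5,interpolation=cv2.INTER_CUBIC))"
```

```text
t: 4.2
eef_pos: [0.4398, -0.0136, 0.0538]
tool_rot: [-0.0, 0.989, -0.148, 0.0]
contact_force: [0.4, -0.2, 0.3]
gripper_width: 0.152
grasp_force: 59.0
t: 4.5
eef_pos: [0.4397, -0.0138, 0.0535]
tool_rot: [-0.0, 0.989, -0.148, 0.0]
contact_force: [0.1, -0.4, -0.8]
gripper_width: 0.145
grasp_force: 59.0
[ 0.05263973 -0.36534669 -0.80021585] [-0.00629047  0.03128713 -0.04656973] [ 0.43974027 -0.013825    0.05351342]
row x -0.0004 y -0.0018 z 0.0015 ax 0.0002 ay -0.0002 az -3.1410 | dist 0.002 yaw 2.845
```

View pics/c4.png

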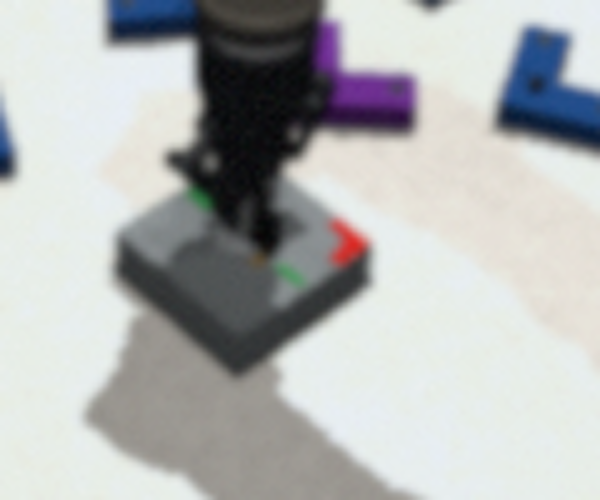

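The gripped handle lies along the green dashes and the brass bar shows at the slot. Next I'll lift it and check where the dish is.

```bash
python3 -m jog '[{"x":0,"y":0,"z":-0.01,"ax":0,"ay":0,"az":0},{"x":0,"y":0,"z":-0.02,"ax":0,"ay":0,"az":0},{"x":0,"y":0,"z":-0.035,"ax":0,"ay":0,"az":0},{"x":0,"y":0,"z":-0.05,"ax":0,"ay":0,"az":0},{"x":0,"y":0,"z":-0.065,"ax":0,"ay":0,"az":0},{"x":0,"y":0,"z":-0.075,"ax":0,"ay":0,"az":0},{"x":0,"y":0,"z":-0.075,"ax":0,"ay":0,"az":0}]' 0 60; python3 -c "
from h import *
o=get_obs();print(o['contact_force'],o['gripper_width'])
ims=snap(2);c=cv2.convertScaleAbs(ims['top'][150:290,120:300,::-1].copy(),alpha=1.5)
cv2.imwrite('pics/c5.png',cv2.resize(c,None,fx=4,fy=4,interpolation=cv2.INTER_CUBIC))"
```

```text
t: 5.3
eef_pos: [0.4408, -0.0137, 0.1302]
tool_rot: [-0.0, 0.989, -0.148, 0.002]
contact_force: [-0.2, 0.8, -0.9]
gripper_width: 0.146
grasp_force: 59.1
[-0.22240811  0.81007591 -0.91266514] 0.14569613434808731
```

View pics/c5.png

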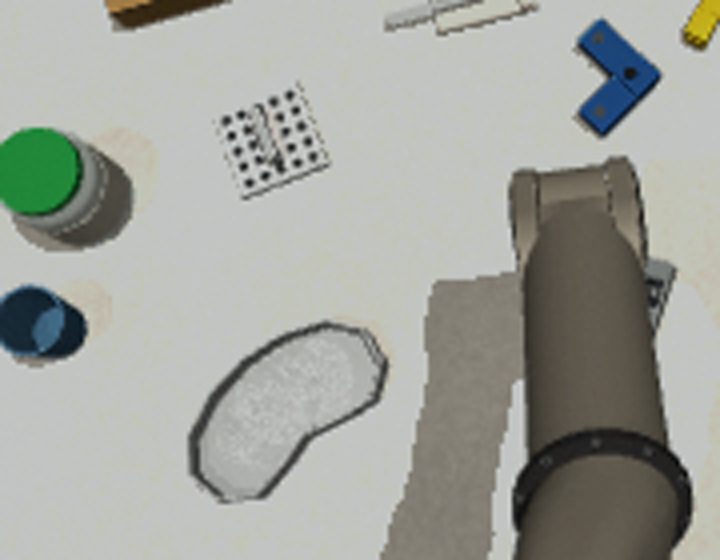

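The dish is unmoved. Its channel middle is at about crop (272,408), and its long axis runs up and to the right.

```bash
python3 -c "
from h import *
p=back([[120+272.5/4-.5,150+408.5/4-.5]],.025)[0];print(p,np.hypot(*p[:2]))
goto(p[0],p[1],.12,-.8);goto(p[0],p[1],.044,-.8)"
```

```text
[0.33219026 0.31809672 0.025     ] 0.4599303180004899
row x -0.2000 y -0.2859 z 0.0085 ax 0.0006 ay -0.0003 az -2.6388 | dist 0.349 yaw 2.342
row x -0.2000 y -0.2859 z 0.0845 ax 0.0006 ay -0.0003 az -2.6388 | dist 0.359 yaw 2.342
```

```bash
python3 -m jog '[{"x":-0.02,"y":-0.028,"z":0.005,"ax":0,"ay":0,"az":-0.15},{"x":-0.04,"y":-0.057,"z":0.005,"ax":0,"ay":0,"az":-0.3},{"x":-0.06,"y":-0.086,"z":0.005,"ax":0,"ay":0,"az":-0.45},{"x":-0.08,"y":-0.114,"z":0.005,"ax":0,"ay":0,"az":-0.6},{"x":-0.1,"y":-0.143,"z":0.005,"ax":0,"ay":0,"az":-0.75},{"x":-0.12,"y":-0.172,"z":0.005,"ax":0,"ay":0,"az":-0.9},{"x":-0.14,"y":-0.2,"z":0.005,"ax":0,"ay":0,"az":-1.05},{"x":-0.16,"y":-0.229,"z":0.005,"ax":0,"ay":0,"az":-1.2},{"x":-0.18,"y":-0.257,"z":0.005,"ax":0,"ay":0,"az":-1.35},{"x":-0.19,"y":-0.272,"z":0.005,"ax":0,"ay":0,"az":-1.5},{"x":-0.2,"y":-0.286,"z":0.005,"ax":0,"ay":0,"az":-1.65},{"x":-0.2,"y":-0.286,"z":0.005,"ax":0,"ay":0,"az":-1.8}]'; python3 -c "
from h import *
p=[.332,.318]
goto(p[0],p[1],.12,-.8);goto(p[0],p[1],.044,-.8)"
```

```text
t: 6.6
eef_pos: [0.3307, 0.3207, 0.1229]
tool_rot: [-0.001, 0.727, 0.686, -0.0]
contact_force: [0.8, -0.5, -1.1]
gripper_width: 0.15
grasp_force: 59.2
row x -0.0026 y 0.0014 z 0.0029 ax -0.0010 ay -0.0018 az -0.8289 | dist 0.004 yaw 2.342
row x -0.0027 y 0.0016 z 0.0789 ax -0.0010 ay -0.0018 az -0.8289 | dist 0.079 yaw 2.342
```

```bash
python3 -m jog '[{"x":-0.002,"y":0.001,"z":0.0,"ax":0,"ay":0,"az":-0.15},{"x":-0.002,"y":0.001,"z":0,"ax":0,"ay":0,"az":-0.3},{"x":-0.002,"y":0.001,"z":0,"ax":0,"ay":0,"az":-0.45},{"x":-0.002,"y":0.001,"z":0.0,"ax":0,"ay":0,"az":-0.6},{"x":-0.002,"y":0.001,"z":0.0,"ax":0,"ay":0,"az":-0.75},{"x":-0.002,"y":0.001,"z":0.01,"ax":0,"ay":0,"az":-0.83},{"x":-0.002,"y":0.001,"z":0.03,"ax":0,"ay":0,"az":-0.83},{"x":-0.002,"y":0.001,"z":0.05,"ax":0,"ay":0,"az":-0.83},{"x":-0.002,"y":0.001,"z":0.065,"ax":0,"ay":0,"az":-0.83},{"x":-0.002,"y":0.001,"z":0.075,"ax":0,"ay":0,"az":-0.83},{"x":-0.002,"y":0.001,"z":0.079,"ax":0,"ay":0,"az":-0.83},{"x":-0.002,"y":0.001,"z":0.079,"ax":0,"ay":0,"az":-0.83}]'; python3 -c "
from h import *
ims=snap(3);a=[]
for n,(x,y) in (('top',(140,205)),('side',(235,270))):
  c=cv2.convertScaleAbs(ims[n][y:y+100,x:x+100,::-1].copy(),alpha=1.4);a.append(cv2.resize(c,None,fx=4,fy=4,interpolation=cv2.INTER_CUBIC))
cv2.imwrite('pics/c6.png',np.hstack(a))"
```

```text
t: 7.8
eef_pos: [0.3328, 0.316, 0.044]
tool_rot: [-0.0, 0.393, 0.919, -0.0]
contact_force: [-0.1, -0.5, -0.6]
gripper_width: 0.154
grasp_force: 59.1
```

View pics/c6.png

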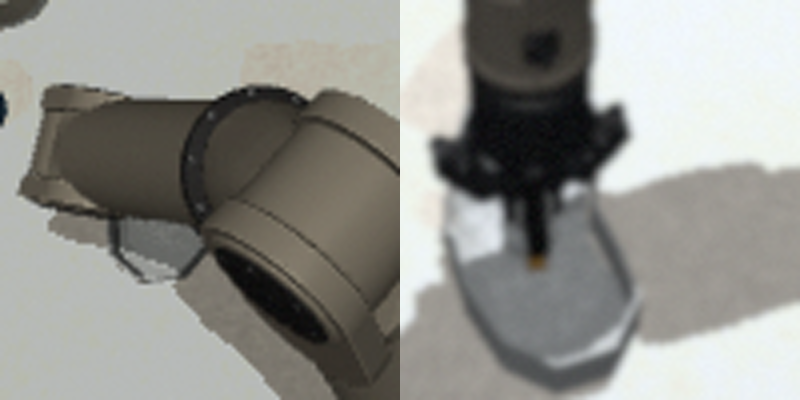

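The knob is inside the dish, with its brass end above the floor. I'll lower it, release and lift.

```bash
python3 -m jog '[{"x":0,"y":0,"z":0.002,"ax":0,"ay":0,"az":0},{"x":0,"y":0,"z":0.004,"ax":0,"ay":0,"az":0},{"x":0,"y":0,"z":0.004,"ax":0,"ay":0,"az":0}]'; python3 -m jog '[{"x":0,"y":0,"z":0.003,"ax":0,"ay":0,"az":0},{"x":0,"y":0,"z":0.002,"ax":0,"ay":0,"az":0},{"x":0,"y":0,"z":0.0,"ax":0,"ay":0,"az":0},{"x":0,"y":0,"z":-0.01,"ax":0,"ay":0,"az":0},{"x":0,"y":0,"z":-0.03,"ax":0,"ay":0,"az":0},{"x":0,"y":0,"z":-0.07,"ax":0,"ay":0,"az":0},{"x":0,"y":0,"z":-0.12,"ax":0,"ay":0,"az":0},{"x":0,"y":0,"z":-0.13,"ax":0,"ay":0,"az":0}]' 0.35; cat > sp.py <<'E'
from h import *
import sys
# spacer poses; grasp on x-leg (g=0, own (6,-27), closing along own y => tool x along own x) or y-leg (g=1)
SP={1:[.6862,-.0111,.8255],2:[.633,-.2265,-.9212],3:[.4782,-.3823,-1.9484],4:[.3252,-.2885,-2.9482]}
ST=np.array([.4397,-.0135,-.297])
GX=.006
def gp(pose,g,z):
    w=place(pose,[[GX,-.027,z]] if g==0 else [[-.027,GX,z]])[0]; return w,pose[2]+(0 if g==0 else np.pi/2)
def rel(w,yaw):
    r=yaw-np.arctan2(w[1],w[0])-np.pi/2; return r
if __name__=="__main__":
    for k,s in SP.items():
        for g in (0,1):
            w,y=gp(s,g,0); print(k,g,w[:2].round(3),round(np.hypot(*w[:2]),3),"yaw",round(y,3),"rel pick",round(rel(w,y)%np.pi,2),
             [round(rel(*gp([*ST[:2],ST[2]+e],g,0))%np.pi,2) for e in (0,np.pi)],[gp([*ST[:2],ST[2]+e],g,0)[0][:2].round(3).tolist() for e in (0,np.pi)])
E
python3 sp.py
```

```text
t: 8.2
eef_pos: [0.3332, 0.3161, 0.0405]
tool_rot: [0.0, 0.394, 0.919, 0.0]
contact_force: [-0.7, -0.0, -1.6]
gripper_width: 0.155
grasp_force: 59.1
t: 9.0
eef_pos: [0.3345, 0.3189, 0.1758]
tool_rot: [0.002, 0.393, 0.919, 0.004]
contact_force: [0.5, 0.1, -0.2]
gripper_width: 0.348
grasp_force: 0.0
1 0 [ 0.71  -0.025] 0.711 yaw 0.826 rel pick 2.43 [np.float64(1.37), np.float64(1.24)] [[0.438, -0.041], [0.442, 0.014]]
1 1 [ 0.663 -0.027] 0.664 yaw 2.396 rel pick 0.87 [np.float64(2.84), np.float64(2.9)] [[0.416, 0.0], [0.464, -0.027]]
2 0 [ 0.615 -0.248] 0.663 yaw -0.921 rel pick 1.03 [np.float64(1.37), np.float64(1.24)] [[0.438, -0.041], [0.442, 0.014]]
2 1 [ 0.621 -0.201] 0.653 yaw 0.65 rel pick 2.53 [np.float64(2.84), np.float64(2.9)] [[0.416, 0.0], [0.464, -0.027]]
3 0 [ 0.451 -0.378] 0.588 yaw -1.948 rel pick 0.32 [np.float64(1.37), np.float64(1.24)] [[0.438, -0.041], [0.442, 0.014]]
3 1 [ 0.494 -0.359] 0.611 yaw -0.378 rel pick 1.82 [np.float64(2.84), np.float64(2.9)] [[0.416, 0.0], [0.464, -0.027]]
4 0 [ 0.314 -0.263] 0.41 yaw -2.948 rel pick 2.46 [np.float64(1.37), np.float64(1.24)] [[0.438, -0.041], [0.442, 0.014]]
4 1 [ 0.353 -0.289] 0.456 yaw -1.377 rel pick 0.88 [np.float64(2.84), np.float64(2.9)] [[0.416, 0.0], [0.464, -0.027]]
```

```bash
sed -i 's/^def goto.*/def goto(x,y,z,yaw,exact=True):/; s/    ref=np.arctan2(y,x)+np.pi\/2; yaw=/    ref=np.arctan2(y,x)+np.pi\/2; yaw=yaw if exact else /' h.py; python3 -c "
from sp import *
w,y=gp(SP[2],0,0);goto(w[0],w[1],.14,2.2204);goto(w[0],w[1],.004,2.2204)
ims=snap(4);n='top';c=cv2.convertScaleAbs(ims[n][205:285,140:240,::-1].copy(),alpha=1.4);cv2.imwrite('pics/c7.png',cv2.resize(c,None,fx=4,fy=4,interpolation=cv2.INTER_CUBIC))"
```

```text
row x -0.6035 y -0.1887 z 0.0345 ax 0.0081 ay -0.0001 az 0.1129 | dist 0.633 yaw 2.220
row x -0.6034 y -0.1898 z 0.1705 ax 0.0081 ay -0.0001 az 0.1129 | dist 0.655 yaw 2.220
```

```bash
python3 -m jog '[{"x":-0.047,"y":-0.015,"z":0,"ax":0,"ay":0,"az":0.01},{"x":-0.094,"y":-0.03,"z":0,"ax":0,"ay":0,"az":0.02},{"x":-0.141,"y":-0.044,"z":0.0,"ax":0,"ay":0,"az":0.03},{"x":-0.188,"y":-0.059,"z":0,"ax":0,"ay":0,"az":0.04},{"x":-0.235,"y":-0.073,"z":0,"ax":0,"ay":0,"az":0.05},{"x":-0.282,"y":-0.088,"z":0,"ax":0,"ay":0,"az":0.06},{"x":-0.329,"y":-0.103,"z":0,"ax":0,"ay":0,"az":0.07},{"x":-0.376,"y":-0.118,"z":0,"ax":0,"ay":0,"az":0.08},{"x":-0.423,"y":-0.132,"z":0,"ax":0,"ay":0,"az":0.09},{"x":-0.47,"y":-0.147,"z":0,"ax":0,"ay":0,"az":0.1},{"x":-0.517,"y":-0.162,"z":0.01,"ax":0,"ay":0,"az":0.11},{"x":-0.56,"y":-0.175,"z":0.02,"ax":0,"ay":0,"az":0.113}]' 0.65 80;python3 -c "
from sp import *
w,y=gp(SP[2],0,0);goto(w[0],w[1],.14,2.2204);goto(w[0],w[1],.004,2.2204)"
```

```text
t: 10.3
eef_pos: [0.5926, -0.2122, 0.1483]
tool_rot: [-0.001, 0.445, 0.895, -0.001]
contact_force: [-0.0, 0.2, -0.0]
gripper_width: 0.647
grasp_force: 0.0
row x -0.0418 y -0.0034 z 0.0082 ax -0.0021 ay -0.0014 az -0.0017 | dist 0.043 yaw 2.220
row x -0.0420 y -0.0032 z 0.1442 ax -0.0021 ay -0.0014 az -0.0017 | dist 0.150 yaw 2.220
```

View pics/c7.png

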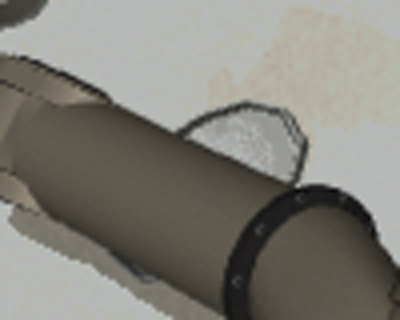

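The arm still hides the dish, so I'll check the knob later. Now I'll descend on spacer 2.

```bash
python3 -m jog '[{"x":-0.04,"y":-0.003,"z":0.008,"ax":0,"ay":0,"az":0},{"x":-0.042,"y":-0.003,"z":0.03,"ax":0,"ay":0,"az":0},{"x":-0.042,"y":-0.003,"z":0.06,"ax":0,"ay":0,"az":0},{"x":-0.042,"y":-0.003,"z":0.09,"ax":0,"ay":0,"az":0},{"x":-0.042,"y":-0.003,"z":0.095,"ax":0,"ay":0,"az":0},{"x":-0.042,"y":-0.003,"z":0.095,"ax":0,"ay":0,"az":0},{"x":-0.042,"y":-0.003,"z":0.095,"ax":0,"ay":0,"az":0}]';python3 -c "
from sp import *
w,y=gp(SP[2],0,0);goto(w[0],w[1],.004,2.2204)"
```

```text
t: 11.0
eef_pos: [0.6167, -0.2449, 0.0563]
tool_rot: [0.0, 0.445, 0.896, 0.0]
contact_force: [0.7, -0.9, 0.7]
gripper_width: 0.646
grasp_force: 0.0
row x -0.0011 y -0.0029 z 0.0523 ax 0.0006 ay 0.0008 az -0.0003 | dist 0.052 yaw 2.220
```

```bash
python3 -m jog '[{"x":-0.001,"y":-0.003,"z":0.02,"ax":0,"ay":0,"az":0},{"x":-0.001,"y":-0.003,"z":0.035,"ax":0,"ay":0,"az":0},{"x":-0.001,"y":-0.003,"z":0.046,"ax":0,"ay":0,"az":0},{"x":-0.001,"y":-0.003,"z":0.052,"ax":0,"ay":0,"az":0},{"x":-0.001,"y":-0.003,"z":0.052,"ax":0,"ay":0,"az":0},{"x":-0.001,"y":-0.003,"z":0.052,"ax":0,"ay":0,"az":0}]'; python3 -m jog '[{"x":0,"y":0,"z":0,"ax":0,"ay":0,"az":0},{"x":0,"y":0,"z":0,"ax":0,"ay":0,"az":0},{"x":0,"y":0,"z":0,"ax":0,"ay":0,"az":0},{"x":0,"y":0,"z":0,"ax":0,"ay":0,"az":0},{"x":0,"y":0,"z":0,"ax":0,"ay":0,"az":0},{"x":0,"y":0,"z":0,"ax":0,"ay":0,"az":0}]' 0 80;python3 -c "
from sp import *
w,y=gp(SP[2],0,0);goto(w[0],w[1],.004,2.2204)
ims=snap(5);n='side'
c=cv2.convertScaleAbs(ims[n][140:220,290:390,::-1].copy(),alpha=1.4);cv2.imwrite('pics/c8.png',cv2.resize(c,None,fx=5,fy=5,interpolation=cv2.INTER_CUBIC))"
```

```text
t: 11.6
eef_pos: [0.6147, -0.2476, 0.0038]
tool_rot: [0.0, 0.445, 0.896, 0.0]
contact_force: [-0.6, -0.7, 0.3]
gripper_width: 0.647
grasp_force: 0.0
t: 12.2
eef_pos: [0.6151, -0.2478, 0.0046]
tool_rot: [0.001, 0.445, 0.896, 0.0]
contact_force: [-0.4, -0.2, 5.8]
gripper_width: 0.408
grasp_force: 80.9
row x 0.0001 y 0.0001 z 0.0006 ax 0.0010 ay 0.0015 az -0.0006 | dist 0.001 yaw 2.220
```

View pics/c8.png

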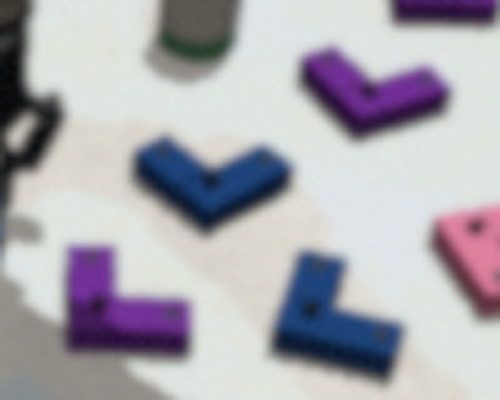

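Spacer 2 is gripped with the opening at 36 mm. Next I'll lift it and carry it to the stand.

```bash
python3 -c "
from sp import *
w,y=gp(ST,0,0);print(w,y);goto(w[0],w[1],.1,2.8446)"
```

```text
[ 0.43753568 -0.04107382  0.        ] -0.297
row x 0.2719 y -0.0165 z -0.0958 ax 0.0005 ay 0.0018 az -0.6249 | dist 0.289 yaw 2.845
```

```bash
python3 -m jog '[{"x":0,"y":0,"z":-0.02,"ax":0,"ay":0,"az":0},{"x":0,"y":0,"z":-0.05,"ax":0,"ay":0,"az":0},{"x":0.02,"y":0,"z":-0.08,"ax":0,"ay":0,"az":0},{"x":0.05,"y":-0.002,"z":-0.096,"ax":0,"ay":0,"az":-0.1},{"x":0.09,"y":-0.006,"z":-0.096,"ax":0,"ay":0,"az":-0.2},{"x":0.13,"y":-0.008,"z":-0.096,"ax":0,"ay":0,"az":-0.3},{"x":0.17,"y":-0.01,"z":-0.096,"ax":0,"ay":0,"az":-0.42},{"x":0.21,"y":-0.013,"z":-0.096,"ax":0,"ay":0,"az":-0.54},{"x":0.25,"y":-0.0165,"z":-0.096,"ax":0,"ay":0,"az":-0.625},{"x":0.272,"y":-0.0165,"z":-0.096,"ax":0,"ay":0,"az":-0.625},{"x":0.272,"y":-0.0165,"z":-0.096,"ax":0,"ay":0,"az":-0.625},{"x":0.272,"y":-0.0165,"z":-0.096,"ax":0,"ay":0,"az":-0.625}]' 0 80;python3 -c "
from sp import *
w,y=gp(ST,0,0);goto(w[0],w[1],.047,2.8446)"
```

```text
t: 13.5
eef_pos: [0.4367, -0.0411, 0.0995]
tool_rot: [0.0, 0.148, 0.989, -0.0]
contact_force: [0.1, 0.3, -2.7]
gripper_width: 0.405
grasp_force: 80.0
row x -0.0008 y 0.0003 z 0.0525 ax -0.0005 ay 0.0004 az 0.0009 | dist 0.053 yaw 2.845
```

```bash
python3 -m jog '[{"x":-0.001,"y":0,"z":0.02,"ax":0,"ay":0,"az":0},{"x":-0.001,"y":0,"z":0.035,"ax":0,"ay":0,"az":0},{"x":-0.001,"y":0,"z":0.045,"ax":0,"ay":0,"az":0},{"x":-0.001,"y":0,"z":0.051,"ax":0,"ay":0,"az":0},{"x":-0.001,"y":0,"z":0.054,"ax":0,"ay":0,"az":0},{"x":-0.001,"y":0,"z":0.054,"ax":0,"ay":0,"az":0},{"x":-0.001,"y":0,"z":0.055,"ax":0,"ay":0,"az":0},{"x":-0.001,"y":0,"z":0.055,"ax":0,"ay":0,"az":0}]';python3 -c "
from sp import *
w,y=gp(ST,0,0);goto(w[0],w[1],.045,2.8446)"
```

```text
t: 14.3
eef_pos: [0.438, -0.0413, 0.0448]
tool_rot: [0.0, 0.148, 0.989, -0.0]
contact_force: [0.1, -1.0, -2.3]
gripper_width: 0.408
grasp_force: 80.0
row x 0.0005 y 0.0001 z -0.0002 ax 0.0000 ay 0.0008 az 0.0001 | dist 0.001 yaw 2.845
```

```bash
python3 -m jog '[{"x":0,"y":0,"z":0.001,"ax":0,"ay":0,"az":0},{"x":0,"y":0,"z":0.001,"ax":0,"ay":0,"az":0}]'; python3 -m jog '[{"x":0,"y":0,"z":0.0,"ax":0,"ay":0,"az":0},{"x":0,"y":0,"z":0,"ax":0,"ay":0,"az":0},{"x":0,"y":0,"z":-0.001,"ax":0,"ay":0,"az":0},{"x":0,"y":0,"z":-0.015,"ax":0,"ay":0,"az":0},{"x":0,"y":0,"z":-0.045,"ax":0,"ay":0,"az":0},{"x":0,"y":0,"z":-0.08,"ax":0,"ay":0,"az":0},{"x":0,"y":0,"z":-0.1,"ax":0,"ay":0,"az":0}]' 0.65; python3 -c "
from sp import *
w,y=gp(SP[4],1,0);goto(w[0],w[1],.12,1.765);goto(w[0],w[1],.006,1.765)"
```

```text
t: 14.5
eef_pos: [0.4381, -0.0413, 0.0445]
tool_rot: [0.001, 0.148, 0.989, -0.0]
contact_force: [-3.5, -0.7, 10.5]
gripper_width: 0.404
grasp_force: 81.7
t: 15.2
eef_pos: [0.4386, -0.0409, 0.1456]
tool_rot: [0.001, 0.148, 0.989, 0.0]
contact_force: [0.1, -0.1, -0.5]
gripper_width: 0.648
grasp_force: 0.0
row x 0.0095 y -0.2625 z 0.0254 ax 0.0018 ay 0.0016 az 1.0800 | dist 0.264 yaw 1.765
row x 0.0097 y -0.2626 z 0.1394 ax 0.0018 ay 0.0016 az 1.0800 | dist 0.297 yaw 1.765
```

```bash
python3 -m jog '[{"x":0.001,"y":-0.03,"z":0.0,"ax":0,"ay":0,"az":0.13},{"x":0.002,"y":-0.065,"z":0,"ax":0,"ay":0,"az":0.27},{"x":0.003,"y":-0.1,"z":0,"ax":0,"ay":0,"az":0.41},{"x":0.005,"y":-0.14,"z":0.005,"ax":0,"ay":0,"az":0.55},{"x":0.006,"y":-0.18,"z":0.01,"ax":0,"ay":0,"az":0.69},{"x":0.008,"y":-0.22,"z":0.015,"ax":0,"ay":0,"az":0.83},{"x":0.0095,"y":-0.25,"z":0.02,"ax":0,"ay":0,"az":0.97},{"x":0.0095,"y":-0.2625,"z":0.025,"ax":0,"ay":0,"az":1.08},{"x":0.0095,"y":-0.2625,"z":0.025,"ax":0,"ay":0,"az":1.08},{"x":0.0095,"y":-0.2625,"z":0.025,"ax":0,"ay":0,"az":1.08}]'; python3 -c "
from sp import *
w,y=gp(SP[4],1,0);goto(w[0],w[1],.006,1.765)
ims=snap(6)
for c in ('top','side'):
  print(c,fitL(ims,ST,z0=.04,cams=(c,)))
a=[]
for n,(x,y) in (('top',(230,175)),('side',(240,190))):
  c=cv2.convertScaleAbs(ims[n][y:y+90,x:x+90,::-1].copy(),alpha=1.4);a.append(cv2.resize(c,None,fx=4.4,fy=4.4,interpolation=cv2.INTER_CUBIC))
x,y=130,205;c=cv2.convertScaleAbs(ims['top'][y:y+90,x:x+90,::-1].copy(),alpha=1.4)
cv2.imwrite('pics/c9.png',np.hstack(a)); cv2.imwrite('pics/c9d.png',c)"
```

```text
t: 16.2
eef_pos: [0.3521, -0.2887, 0.1185]
tool_rot: [-0.0, 0.634, 0.773, 0.0]
contact_force: [0.3, -0.1, 0.1]
gripper_width: 0.646
grasp_force: 0.0
row x -0.0006 y 0.0006 z 0.1125 ax 0.0001 ay -0.0005 az 0.0032 | dist 0.112 yaw 1.765
top (array([ 0.43779909, -0.01319975, -0.31817934]), np.float64(0.04434277670244591))
side (array([ 0.4398112 , -0.01075884, -0.32551156]), np.float64(0.16974029842662552))
```

View pics/c9.png

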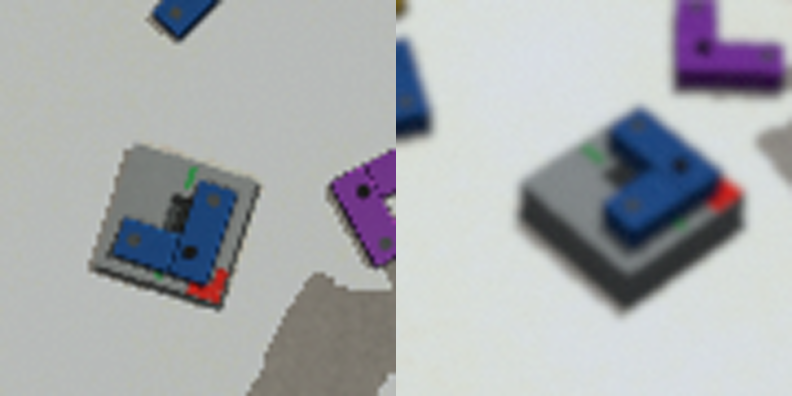

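Layer 1 sits with its elbow at the red corner, centred to within about 2 mm. Next is spacer 4.

```bash
python3 -m jog '[{"x":-0.0006,"y":0.0006,"z":0.04,"ax":0,"ay":0,"az":0.003},{"x":-0.0006,"y":0.0006,"z":0.07,"ax":0,"ay":0,"az":0.003},{"x":-0.0006,"y":0.0006,"z":0.09,"ax":0,"ay":0,"az":0.003},{"x":-0.0006,"y":0.0006,"z":0.105,"ax":0,"ay":0,"az":0.003},{"x":-0.0006,"y":0.0006,"z":0.112,"ax":0,"ay":0,"az":0.003},{"x":-0.0006,"y":0.0006,"z":0.112,"ax":0,"ay":0,"az":0.003},{"x":-0.0006,"y":0.0006,"z":0.112,"ax":0,"ay":0,"az":0.003}]'; python3 -m jog '[{"x":0,"y":0,"z":0,"ax":0,"ay":0,"az":0},{"x":0,"y":0,"z":0,"ax":0,"ay":0,"az":0},{"x":0,"y":0,"z":0,"ax":0,"ay":0,"az":0},{"x":0,"y":0,"z":0,"ax":0,"ay":0,"az":0},{"x":0,"y":0,"z":0,"ax":0,"ay":0,"az":0},{"x":0,"y":0,"z":0,"ax":0,"ay":0,"az":0}]' 0 80;python3 -c "
from sp import *
w,y=gp([*ST[:2],ST[2]+np.pi],1,0);print(w,y);goto(w[0],w[1],.13,1.2738)"
```

```text
t: 17.0
eef_pos: [0.3532, -0.2898, 0.0071]
tool_rot: [0.0, 0.636, 0.772, 0.0]
contact_force: [0.5, 0.6, -0.2]
gripper_width: 0.65
grasp_force: 0.0
t: 17.6
eef_pos: [0.3531, -0.2903, 0.0077]
tool_rot: [0.001, 0.636, 0.771, -0.0]
contact_force: [-1.8, 0.7, 9.6]
gripper_width: 0.403
grasp_force: 80.2
[ 0.46376199 -0.02713894  0.        ] 4.415388980384689
row x 0.2372 y 0.1588 z -0.1226 ax 0.0013 ay 0.0013 az 0.4882 | dist 0.311 yaw 1.274
```

```bash
cat >> sp.py <<'E'
def tgt(k,g,flip,z,yaw,tcp):
    """target for the place, given spacer k gripped on leg g with the TCP at tcp"""
    global GX
    s=SP[k]; c,si=np.cos(s[2]),np.sin(s[2]); d=np.array(tcp[:2])-s[:2]; own=[c*d[0]+si*d[1],-si*d[0]+c*d[1]]
    GX=own[g]; print("along leg %.4f across %.4f"%(own[g],own[1-g]))
    w,_=gp([*ST[:2],ST[2]+(np.pi if flip else 0)],g,0); goto(w[0],w[1],z,yaw)
E
python3 -c "
from sp import *
tgt(4,1,1,.13,1.2738,(.3531,-.2903))"
```

```text
along leg 0.0071 across -0.0270
row x 0.2362 y 0.1583 z -0.1226 ax 0.0013 ay 0.0013 az 0.4882 | dist 0.310 yaw 1.274
```

```bash
python3 -m jog '[{"x":0,"y":0,"z":-0.02,"ax":0,"ay":0,"az":0},{"x":0,"y":0,"z":-0.05,"ax":0,"ay":0,"az":0},{"x":0.0,"y":0,"z":-0.085,"ax":0,"ay":0,"az":0},{"x":0.02,"y":0.013,"z":-0.12,"ax":0,"ay":0,"az":0},{"x":0.05,"y":0.033,"z":-0.123,"ax":0,"ay":0,"az":0.1},{"x":0.08,"y":0.053,"z":-0.123,"ax":0,"ay":0,"az":0.2},{"x":0.11,"y":0.073,"z":-0.123,"ax":0,"ay":0,"az":0.3},{"x":0.14,"y":0.094,"z":-0.123,"ax":0,"ay":0,"az":0.4},{"x":0.17,"y":0.114,"z":-0.123,"ax":0,"ay":0,"az":0.488},{"x":0.2,"y":0.134,"z":-0.123,"ax":0,"ay":0,"az":0.488},{"x":0.226,"y":0.151,"z":-0.123,"ax":0,"ay":0,"az":0.488},{"x":0.237,"y":0.1585,"z":-0.123,"ax":0,"ay":0,"az":0.488}]' 0 80;python3 -c "
from sp import *
tgt(4,1,1,.0737,1.2738,(.3531,-.2903))"
```

```text
t: 18.8
eef_pos: [0.4643, -0.0238, 0.1302]
tool_rot: [0.0, 0.803, 0.596, 0.001]
contact_force: [0.8, -0.2, -1.5]
gripper_width: 0.402
grasp_force: 80.3
along leg 0.0071 across -0.0270
row x -0.0046 y 0.0004 z 0.0565 ax 0.0016 ay -0.0016 az 0.0041 | dist 0.057 yaw 1.274
```

```bash
python3 -m jog '[{"x":0,"y":0,"z":0.01,"ax":0,"ay":0,"az":0},{"x":0,"y":0,"z":0.025,"ax":0,"ay":0,"az":0},{"x":0,"y":0,"z":0.035,"ax":0,"ay":0,"az":0},{"x":0,"y":0,"z":0.035,"ax":0,"ay":0,"az":0},{"x":0,"y":0,"z":0.035,"ax":0,"ay":0,"az":0}]';python3 -c "
from sp import *
tgt(4,1,1,.0737,1.2738,(.3531,-.2903))"
```

```text
t: 19.3
eef_pos: [0.4628, -0.0279, 0.0943]
tool_rot: [-0.0, 0.804, 0.594, -0.0]
contact_force: [0.1, -0.1, -1.6]
gripper_width: 0.4
grasp_force: 80.2
along leg 0.0071 across -0.0270
row x -0.0001 y 0.0007 z 0.0206 ax -0.0007 ay 0.0004 az -0.0009 | dist 0.021 yaw 1.274
```

```bash
python3 -m jog '[{"x":0,"y":0.0007,"z":0.01,"ax":0,"ay":0,"az":0},{"x":0,"y":0.0007,"z":0.016,"ax":0,"ay":0,"az":0},{"x":0,"y":0.0007,"z":0.02,"ax":0,"ay":0,"az":0},{"x":0,"y":0.0007,"z":0.021,"ax":0,"ay":0,"az":0},{"x":0,"y":0.0007,"z":0.0215,"ax":0,"ay":0,"az":0},{"x":0,"y":0.0007,"z":0.0215,"ax":0,"ay":0,"az":0}]'; python3 -m jog '[{"x":0,"y":0,"z":0.0,"ax":0,"ay":0,"az":0},{"x":0,"y":0,"z":0,"ax":0,"ay":0,"az":0},{"x":0,"y":0,"z":-0.001,"ax":0,"ay":0,"az":0},{"x":0,"y":0,"z":-0.015,"ax":0,"ay":0,"az":0},{"x":0,"y":0,"z":-0.045,"ax":0,"ay":0,"az":0},{"x":0,"y":0,"z":-0.07,"ax":0,"ay":0,"az":0},{"x":0,"y":0,"z":-0.07,"ax":0,"ay":0,"az":0}]' 0.65; python3 -c "
from sp import *
w,y=gp(SP[1],1,0);goto(w[0],w[1],.12,2.3963);goto(w[0],w[1],.006,2.3963)"
```

```text
t: 19.9
eef_pos: [0.4637, -0.0274, 0.0737]
tool_rot: [0.0, 0.804, 0.595, -0.001]
contact_force: [-5.2, -0.2, 11.2]
gripper_width: 0.398
grasp_force: 81.9
t: 20.6
eef_pos: [0.4662, -0.0272, 0.1458]
tool_rot: [0.002, 0.804, 0.595, 0.002]
contact_force: [-0.3, -0.6, 0.1]
gripper_width: 0.653
grasp_force: 0.0
row x 0.0580 y 0.1884 z 0.0269 ax 0.0058 ay 0.0020 az -1.1227 | dist 0.199 yaw 2.396
row x 0.0579 y 0.1878 z 0.1409 ax 0.0058 ay 0.0020 az -1.1227 | dist 0.242 yaw 2.396
```

```bash
python3 -m jog '[{"x":0.005,"y":0.02,"z":0.0,"ax":0,"ay":0,"az":-0.13},{"x":0.012,"y":0.045,"z":0,"ax":0,"ay":0,"az":-0.27},{"x":0.02,"y":0.07,"z":0,"ax":0,"ay":0,"az":-0.41},{"x":0.028,"y":0.1,"z":0.005,"ax":0,"ay":0,"az":-0.55},{"x":0.037,"y":0.13,"z":0.01,"ax":0,"ay":0,"az":-0.69},{"x":0.046,"y":0.155,"z":0.015,"ax":0,"ay":0,"az":-0.83},{"x":0.055,"y":0.18,"z":0.02,"ax":0,"ay":0,"az":-0.97},{"x":0.058,"y":0.188,"z":0.027,"ax":0.003,"ay":0,"az":-1.1},{"x":0.058,"y":0.188,"z":0.027,"ax":0.003,"ay":0,"az":-1.123},{"x":0.058,"y":0.188,"z":0.027,"ax":0.003,"ay":0,"az":-1.123},{"x":0.058,"y":0.188,"z":0.027,"ax":0.003,"ay":0,"az":-1.123}]'; python3 -c "
from sp import *
w,y=gp(SP[1],1,0);goto(w[0],w[1],.006,2.3963)
ims=snap(7)"
```

```text
t: 21.7
eef_pos: [0.6598, -0.027, 0.1159]
tool_rot: [-0.001, 0.365, 0.931, -0.001]
contact_force: [-0.0, 0.6, -0.9]
gripper_width: 0.65
grasp_force: 0.0
row x -0.0028 y 0.0029 z 0.1099 ax -0.0030 ay -0.0018 az -0.0018 | dist 0.110 yaw 2.396
```

```bash
python3 -m jog '[{"x":-0.001,"y":0.002,"z":0.04,"ax":-0.002,"ay":0,"az":0},{"x":-0.001,"y":0.002,"z":0.07,"ax":-0.002,"ay":0,"az":0},{"x":-0.001,"y":0.002,"z":0.09,"ax":-0.002,"ay":0,"az":0},{"x":-0.001,"y":0.002,"z":0.103,"ax":-0.002,"ay":0,"az":0},{"x":-0.001,"y":0.002,"z":0.108,"ax":-0.002,"ay":0,"az":0},{"x":-0.001,"y":0.002,"z":0.108,"ax":-0.002,"ay":0,"az":0},{"x":-0.001,"y":0.002,"z":0.108,"ax":-0.002,"ay":0,"az":0}]'; python3 -m jog '[{"x":0,"y":0,"z":0,"ax":0,"ay":0,"az":0},{"x":0,"y":0,"z":0,"ax":0,"ay":0,"az":0},{"x":0,"y":0,"z":0,"ax":0,"ay":0,"az":0},{"x":0,"y":0,"z":0,"ax":0,"ay":0,"az":0},{"x":0,"y":0,"z":0,"ax":0,"ay":0,"az":0},{"x":0,"y":0,"z":0,"ax":0,"ay":0,"az":0}]' 0 80;python3 -c "
from sp import *
tgt(1,1,0,.15,1.2738,get_obs()['eef_pos'])"
```

```text
t: 22.5
eef_pos: [0.6634, -0.026, 0.0092]
tool_rot: [0.0, 0.364, 0.931, 0.001]
contact_force: [0.7, 0.5, 0.8]
gripper_width: 0.647
grasp_force: 0.0
t: 23.1
eef_pos: [0.6634, -0.0261, 0.0095]
tool_rot: [0.0, 0.364, 0.931, 0.0]
contact_force: [-1.4, 0.2, 6.1]
gripper_width: 0.398
grasp_force: 81.6
along leg 0.0066 across -0.0265
row x 0.2001 y -0.1480 z -0.1407 ax 0.0009 ay -0.0004 az 1.1227 | dist 0.286 yaw 1.274
```

```bash
python3 -m jog '[{"x":0,"y":0,"z":-0.02,"ax":0,"ay":0,"az":0},{"x":0,"y":0,"z":-0.055,"ax":0,"ay":0,"az":0},{"x":0.0,"y":0,"z":-0.1,"ax":0,"ay":0,"az":0.1},{"x":0.015,"y":-0.011,"z":-0.14,"ax":0,"ay":0,"az":0.22},{"x":0.04,"y":-0.03,"z":-0.141,"ax":0,"ay":0,"az":0.35},{"x":0.065,"y":-0.048,"z":-0.141,"ax":0,"ay":0,"az":0.48},{"x":0.09,"y":-0.067,"z":-0.141,"ax":0,"ay":0,"az":0.61},{"x":0.115,"y":-0.085,"z":-0.141,"ax":0,"ay":0,"az":0.74},{"x":0.14,"y":-0.104,"z":-0.141,"ax":0,"ay":0,"az":0.87},{"x":0.165,"y":-0.122,"z":-0.141,"ax":0,"ay":0,"az":1},{"x":0.19,"y":-0.141,"z":-0.141,"ax":0,"ay":0,"az":1.1},{"x":0.2,"y":-0.148,"z":-0.141,"ax":0,"ay":0,"az":1.123}]' 0 80;python3 -m jog '[{"x":0,"y":0,"z":0,"ax":0,"ay":0,"az":0},{"x":0,"y":0,"z":0.01,"ax":0,"ay":0,"az":0},{"x":0,"y":0,"z":0.02,"ax":0,"ay":0,"az":0},{"x":0,"y":0,"z":0.02,"ax":0,"ay":0,"az":0},{"x":0,"y":0,"z":0.02,"ax":0,"ay":0,"az":0}]';python3 -c "
from sp import *
tgt(1,1,0,.1015,1.2738,(.6634,-.0261))"
```

```text
t: 24.3
eef_pos: [0.4119, 0.0005, 0.1498]
tool_rot: [-0.0, 0.804, 0.594, -0.001]
contact_force: [-0.7, -0.3, -2.6]
gripper_width: 0.402
grasp_force: 80.5
t: 24.8
eef_pos: [0.4153, 0.0006, 0.1286]
tool_rot: [-0.001, 0.804, 0.595, -0.001]
contact_force: [0.4, -0.5, -1.5]
gripper_width: 0.398
grasp_force: 80.4
along leg 0.0066 across -0.0265
row x 0.0002 y 0.0005 z 0.0271 ax -0.0032 ay -0.0006 az 0.0003 | dist 0.027 yaw 1.274
```

Before lowering I'll check layer 2 from the last pictures.

```bash
python3 -c "
from sp import *
ims=load(7)
for c in ('top','side'): print(c,fitL(ims,[*ST[:2],ST[2]+np.pi],z0=.066,cams=(c,)))
a=[]
for n,(x,y) in (('top',(230,175)),('side',(240,190))):
  c=cv2.convertScaleAbs(ims[n][y:y+90,x:x+90,::-1].copy(),alpha=1.4);a.append(cv2.resize(c,None,fx=4.4,fy=4.4,interpolation=cv2.INTER_CUBIC))
cv2.imwrite('pics/c10.png',np.hstack(a))"
```

```text
top (array([ 0.44013933, -0.01130019,  2.86569443]), np.float64(0.36291660998503605))
side (array([ 0.43208328, -0.00947134,  3.04170387]), np.float64(0.30962965826503785))
```

View pics/c10.png

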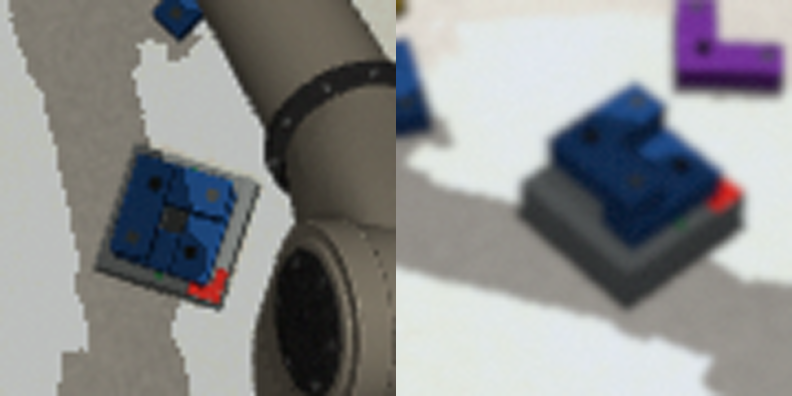

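Layer 2 is flat and its elbow is opposite the red corner. Now I'll lower layer 3.

```bash
python3 -m jog '[{"x":0,"y":0.0005,"z":0.012,"ax":-0.002,"ay":0,"az":0},{"x":0,"y":0.0005,"z":0.02,"ax":-0.002,"ay":0,"az":0},{"x":0,"y":0.0005,"z":0.025,"ax":-0.002,"ay":0,"az":0},{"x":0,"y":0.0005,"z":0.027,"ax":-0.002,"ay":0,"az":0},{"x":0,"y":0.0005,"z":0.0278,"ax":-0.002,"ay":0,"az":0},{"x":0,"y":0.0005,"z":0.0278,"ax":-0.002,"ay":0,"az":0}]'; python3 -m jog '[{"x":0,"y":0,"z":0.0,"ax":0,"ay":0,"az":0},{"x":0,"y":0,"z":0,"ax":0,"ay":0,"az":0},{"x":0,"y":0,"z":-0.001,"ax":0,"ay":0,"az":0},{"x":0,"y":0,"z":-0.015,"ax":0,"ay":0,"az":0},{"x":0,"y":0,"z":-0.045,"ax":0,"ay":0,"az":0},{"x":0,"y":0,"z":-0.07,"ax":0,"ay":0,"az":0},{"x":0,"y":0,"z":-0.07,"ax":0,"ay":0,"az":0}]' 0.65; python3 -c "
from sp import *
w,y=gp(SP[3],1,0);goto(w[0],w[1],.12,2.764);goto(w[0],w[1],.007,2.764)"
```

```text
t: 25.4
eef_pos: [0.4157, 0.0004, 0.1016]
tool_rot: [0.0, 0.804, 0.595, 0.0]
contact_force: [0.6, 0.5, -2.0]
gripper_width: 0.404
grasp_force: 80.6
t: 26.1
eef_pos: [0.418, 0.0005, 0.1745]
tool_rot: [0.002, 0.804, 0.595, 0.003]
contact_force: [0.7, 0.4, -0.2]
gripper_width: 0.648
grasp_force: 0.0
row x -0.3221 y 0.1775 z 0.0551 ax 0.0068 ay 0.0036 az -1.4905 | dist 0.372 yaw 2.764
row x -0.3223 y 0.1767 z 0.1681 ax 0.0068 ay 0.0036 az -1.4905 | dist 0.404 yaw 2.764
```

```bash
python3 -m jog '[{"x":-0.02,"y":0.01,"z":0.0,"ax":0,"ay":0,"az":-0.1},{"x":-0.05,"y":0.028,"z":0,"ax":0,"ay":0,"az":-0.22},{"x":-0.08,"y":0.044,"z":0,"ax":0,"ay":0,"az":-0.35},{"x":-0.115,"y":0.063,"z":0.005,"ax":0,"ay":0,"az":-0.49},{"x":-0.15,"y":0.083,"z":0.01,"ax":0,"ay":0,"az":-0.63},{"x":-0.185,"y":0.102,"z":0.015,"ax":0,"ay":0,"az":-0.77},{"x":-0.22,"y":0.121,"z":0.02,"ax":0,"ay":0,"az":-0.91},{"x":-0.255,"y":0.14,"z":0.03,"ax":0.003,"ay":0,"az":-1.05},{"x":-0.29,"y":0.16,"z":0.04,"ax":0.003,"ay":0,"az":-1.19},{"x":-0.315,"y":0.174,"z":0.05,"ax":0.003,"ay":0,"az":-1.33},{"x":-0.322,"y":0.1775,"z":0.055,"ax":0.003,"ay":0,"az":-1.46},{"x":-0.322,"y":0.1775,"z":0.055,"ax":0.003,"ay":0,"az":-1.49}]';python3 -m jog '[{"x":0,"y":0,"z":0.02,"ax":0,"ay":0,"az":0},{"x":0,"y":0,"z":0.04,"ax":0,"ay":0,"az":0},{"x":0,"y":0,"z":0.04,"ax":0,"ay":0,"az":0},{"x":0,"y":0,"z":0.04,"ax":0,"ay":0,"az":0}]'; python3 -c "
from sp import *
w,y=gp(SP[3],1,0);goto(w[0],w[1],.007,2.764)
ims=snap(8)"
```

```text
t: 27.3
eef_pos: [0.4899, -0.3609, 0.1144]
tool_rot: [-0.002, 0.188, 0.982, -0.0]
contact_force: [-0.8, -0.3, -0.3]
gripper_width: 0.648
grasp_force: 0.0
t: 27.7
eef_pos: [0.4912, -0.3585, 0.0768]
tool_rot: [-0.001, 0.188, 0.982, -0.0]
contact_force: [-0.2, 0.6, -0.2]
gripper_width: 0.647
grasp_force: 0.0
row x -0.0028 y 0.0002 z 0.0697 ax -0.0013 ay -0.0019 az -0.0002 | dist 0.070 yaw 2.764
```

```bash
python3 -m jog '[{"x":-0.002,"y":0,"z":0.03,"ax":-0.001,"ay":-0.001,"az":0},{"x":-0.0025,"y":0,"z":0.05,"ax":-0.001,"ay":-0.001,"az":0},{"x":-0.0025,"y":0,"z":0.063,"ax":-0.001,"ay":-0.001,"az":0},{"x":-0.0025,"y":0,"z":0.069,"ax":-0.001,"ay":-0.001,"az":0},{"x":-0.0025,"y":0,"z":0.069,"ax":-0.001,"ay":-0.001,"az":0},{"x":-0.0025,"y":0,"z":0.069,"ax":-0.001,"ay":-0.001,"az":0}]'; python3 -m jog '[{"x":0,"y":0,"z":0,"ax":0,"ay":0,"az":0},{"x":0,"y":0,"z":0,"ax":0,"ay":0,"az":0},{"x":0,"y":0,"z":0,"ax":0,"ay":0,"az":0},{"x":0,"y":0,"z":0,"ax":0,"ay":0,"az":0},{"x":0,"y":0,"z":0,"ax":0,"ay":0,"az":0},{"x":0,"y":0,"z":0,"ax":0,"ay":0,"az":0}]' 0 80;python3 -c "
from sp import *
print(get_obs()['eef_pos'])
tgt(3,1,1,.185,1.2738,get_obs()['eef_pos'])
ims=load(8)
for c in ('top','side'): print(c,fitL(ims,[*ST[:2],ST[2]],z0=.092,cams=(c,)))
a=[]
for n,(x,y) in (('top',(230,175)),('side',(240,190))):
  c=cv2.convertScaleAbs(ims[n][y:y+90,x:x+90,::-1].copy(),alpha=1.4);a.append(cv2.resize(c,None,fx=4.4,fy=4.4,interpolation=cv2.INTER_CUBIC))
cv2.imwrite('pics/c11.png',np.hstack(a))"
```

```text
t: 28.4
eef_pos: [0.4939, -0.3608, 0.0084]
tool_rot: [0.0, 0.188, 0.982, -0.001]
contact_force: [0.3, 0.5, -0.3]
gripper_width: 0.65
grasp_force: 0.0
t: 29.0
eef_pos: [0.4941, -0.3609, 0.0089]
tool_rot: [0.001, 0.188, 0.982, -0.001]
contact_force: [-1.2, 1.2, 6.0]
gripper_width: 0.398
grasp_force: 80.7
[ 0.49412887 -0.3609013   0.00891297]
along leg 0.0069 across -0.0258
row x 0.1510 y 0.2979 z -0.1767 ax 0.0003 ay 0.0021 az 1.4899 | dist 0.378 yaw 1.274
top (array([ 0.43820001, -0.01262609, -0.29533431]), np.float64(0.37882189023918256))
side (array([ 0.43776774,  0.00320345, -0.5077375 ]), np.float64(0.39743815829552565))
```

View pics/c11.png

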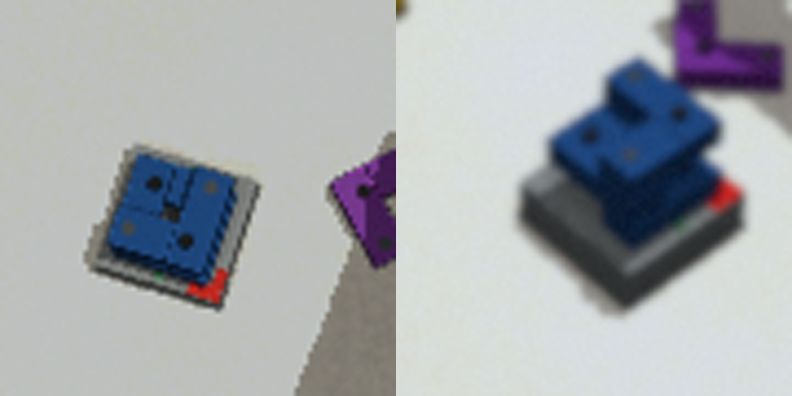

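Layer 3 is stacked true. Now I'll carry the last spacer.

```bash
python3 -m jog '[{"x":0,"y":0,"z":-0.02,"ax":0,"ay":0,"az":0},{"x":0,"y":0,"z":-0.055,"ax":0,"ay":0,"az":0.1},{"x":0.0,"y":0,"z":-0.1,"ax":0,"ay":0,"az":0.22},{"x":0.01,"y":0.02,"z":-0.14,"ax":0,"ay":0,"az":0.35},{"x":0.022,"y":0.044,"z":-0.17,"ax":0,"ay":0,"az":0.49},{"x":0.038,"y":0.075,"z":-0.177,"ax":0,"ay":0,"az":0.63},{"x":0.055,"y":0.11,"z":-0.177,"ax":0,"ay":0,"az":0.77},{"x":0.074,"y":0.146,"z":-0.177,"ax":0,"ay":0,"az":0.91},{"x":0.092,"y":0.182,"z":-0.177,"ax":0,"ay":0,"az":1.05},{"x":0.11,"y":0.218,"z":-0.177,"ax":0,"ay":0,"az":1.19},{"x":0.13,"y":0.256,"z":-0.177,"ax":0,"ay":0,"az":1.33},{"x":0.145,"y":0.286,"z":-0.177,"ax":0,"ay":0,"az":1.45}]' 0 80;python3 -c "
from sp import *
tgt(3,1,1,.185,1.2738,(.4941,-.3609))"
```

```text
t: 30.2
eef_pos: [0.4633, -0.0386, 0.1847]
tool_rot: [0.0, 0.793, 0.609, -0.0]
contact_force: [0.2, -0.3, -2.0]
gripper_width: 0.402
grasp_force: 80.1
along leg 0.0069 across -0.0258
row x 0.0103 y -0.0025 z -0.0003 ax -0.0001 ay 0.0005 az 0.0363 | dist 0.011 yaw 1.274
```

```bash
python3 -m jog '[{"x":0.0095,"y":-0.002,"z":0,"ax":0,"ay":0,"az":0.036},{"x":0.0095,"y":-0.002,"z":0.01,"ax":0,"ay":0,"az":0.036},{"x":0.0095,"y":-0.002,"z":0.025,"ax":0,"ay":0,"az":0.036},{"x":0.0095,"y":-0.002,"z":0.035,"ax":0,"ay":0,"az":0.036},{"x":0.0095,"y":-0.002,"z":0.035,"ax":0,"ay":0,"az":0.036},{"x":0.0095,"y":-0.002,"z":0.035,"ax":0,"ay":0,"az":0.036}]';python3 -c "
from sp import *
tgt(3,1,1,.1269,1.2738,(.4941,-.3609))"
```

```text
t: 30.8
eef_pos: [0.4643, -0.0321, 0.1491]
tool_rot: [-0.0, 0.803, 0.596, -0.001]
contact_force: [-0.8, -0.0, -2.4]
gripper_width: 0.4
grasp_force: 80.2
along leg 0.0069 across -0.0258
row x 0.0037 y -0.0020 z 0.0222 ax -0.0013 ay 0.0008 az 0.0033 | dist 0.023 yaw 1.274
```

```bash
python3 -m jog '[{"x":0.0037,"y":-0.002,"z":0.005,"ax":0,"ay":0,"az":0.003},{"x":0.0037,"y":-0.002,"z":0.012,"ax":0,"ay":0,"az":0.003},{"x":0.0037,"y":-0.002,"z":0.012,"ax":0,"ay":0,"az":0.003},{"x":0.0037,"y":-0.002,"z":0.012,"ax":0,"ay":0,"az":0.003}]';python3 -c "
from sp import *
tgt(3,1,1,.1269,1.2738,(.4941,-.3609))"
```

```text
t: 31.2
eef_pos: [0.4636, -0.0273, 0.1372]
tool_rot: [-0.0, 0.804, 0.595, -0.001]
contact_force: [0.6, -1.2, -2.1]
gripper_width: 0.4
grasp_force: 80.2
along leg 0.0069 across -0.0258
row x -0.0006 y 0.0001 z 0.0103 ax -0.0008 ay 0.0007 az 0.0012 | dist 0.010 yaw 1.274
```

```bash
python3 -m jog '[{"x":-0.0005,"y":0,"z":0.005,"ax":0,"ay":0,"az":0},{"x":-0.0005,"y":0,"z":0.008,"ax":0,"ay":0,"az":0},{"x":-0.0005,"y":0,"z":0.01,"ax":0,"ay":0,"az":0},{"x":-0.0005,"y":0,"z":0.0112,"ax":0,"ay":0,"az":0},{"x":-0.0005,"y":0,"z":0.0112,"ax":0,"ay":0,"az":0}]'; python3 -m jog '[{"x":0,"y":0,"z":0.0,"ax":0,"ay":0,"az":0},{"x":0,"y":0,"z":0,"ax":0,"ay":0,"az":0},{"x":0,"y":0,"z":-0.001,"ax":0,"ay":0,"az":0},{"x":0,"y":0,"z":-0.015,"ax":0,"ay":0,"az":0},{"x":0,"y":0,"z":-0.045,"ax":0,"ay":0,"az":0},{"x":0,"y":0,"z":-0.07,"ax":0,"ay":0,"az":0},{"x":0,"y":0,"z":-0.08,"ax":0,"ay":0,"az":0}]' 0.65; python3 - <<'E'
from sp import *
C2=lambda a:(np.array(a,float)+.5)/4.8-.5+[110,160]
# cover top corners in order (own +x along handle; handle runs from (384,152) [near] to (358,85) [far])
u=C2([(341,187),(441,150),(405,51),(305,92)])  # near-left, near-right, far-right, far-left
st=np.array([[-48,48,12],[-48,-48,12],[48,-48,12],[48,48,12]])/1e3
p,r=fitpts([("top",st,u)],[.61,.33,.4]); print(p,r)
uh=C2([(384,155),(357,80)]); hb=np.array([[-30,0,42],[30,0,42]])/1e3
print(fitpts([("top",hb,uh)],[.61,.33,.4]))
# side image c.(800 scale) corners of cover
us=np.array([(233,432),(277,440),(290,399),(248,393)])*.7-.15
b=back(us,.012,"side");print(b.round(3).tolist(),b.mean(0)); uu=back(np.array([(248,413),(282,415)])*.7,.042,"side");print(uu)
E
```

```text
t: 31.7
eef_pos: [0.4635, -0.0279, 0.1268]
tool_rot: [0.0, 0.804, 0.595, -0.001]
contact_force: [-1.9, 0.1, 7.9]
gripper_width: 0.401
grasp_force: 81.4
t: 32.4
eef_pos: [0.4649, -0.0277, 0.2083]
tool_rot: [0.001, 0.804, 0.595, 0.001]
contact_force: [0.4, 0.9, 0.3]
gripper_width: 0.648
grasp_force: 0.0
[0.61511637 0.3377138  0.39410712] 0.2926748319976045
(array([0.60960305, 0.33231007, 0.40360096]), np.float64(0.9672971601189467))
[[0.636, 0.402, 0.012], [0.549, 0.37, 0.012], [0.589, 0.278, 0.012], [0.675, 0.312, 0.012]] [0.61233937 0.3403178  0.012     ]
[[0.62221196 0.36441266 0.042     ]
 [0.5610516  0.33236005 0.042     ]]
```

```bash
python3 -c "
from sp import *
goto(.6137,.339,.12,.394)"
```

```text
row x 0.3941 y 0.0351 z 0.0885 ax 0.0029 ay -0.0016 az 0.8807 | dist 0.405 yaw 0.394
```

```bash
python3 -m jog '[{"x":0.035,"y":0.003,"z":0.0,"ax":0,"ay":0,"az":0.08},{"x":0.075,"y":0.007,"z":0,"ax":0,"ay":0,"az":0.17},{"x":0.115,"y":0.01,"z":0.005,"ax":0,"ay":0,"az":0.26},{"x":0.155,"y":0.014,"z":0.015,"ax":0,"ay":0,"az":0.35},{"x":0.195,"y":0.017,"z":0.025,"ax":0,"ay":0,"az":0.44},{"x":0.235,"y":0.021,"z":0.035,"ax":0,"ay":0,"az":0.53},{"x":0.275,"y":0.025,"z":0.045,"ax":0,"ay":0,"az":0.62},{"x":0.315,"y":0.028,"z":0.055,"ax":0,"ay":0,"az":0.71},{"x":0.355,"y":0.032,"z":0.065,"ax":0,"ay":0,"az":0.8},{"x":0.385,"y":0.0345,"z":0.08,"ax":0.001,"ay":0,"az":0.88},{"x":0.394,"y":0.035,"z":0.0885,"ax":0.001,"ay":0,"az":0.88},{"x":0.394,"y":0.035,"z":0.0885,"ax":0.001,"ay":0,"az":0.88}]' 0.5;python3 -m jog '[{"x":0,"y":0,"z":0.02,"ax":0,"ay":0,"az":0},{"x":0,"y":0,"z":0.04,"ax":0,"ay":0,"az":0},{"x":0,"y":0,"z":0.04,"ax":0,"ay":0,"az":0},{"x":0,"y":0,"z":0.04,"ax":0,"ay":0,"az":0}]'; python3 -c "
from sp import *
goto(.6137,.339,.018,.394);print(get_obs()['q'])
ims=snap(9)
for c in ('top','side'): print(c,fitL(ims,[*ST[:2],ST[2]+np.pi],z0=.118,cams=(c,)))"
```

```text
t: 33.6
eef_pos: [0.6103, 0.3396, 0.1147]
tool_rot: [0.0, 0.98, 0.198, -0.003]
contact_force: [-0.1, -1.0, 0.3]
gripper_width: 0.505
grasp_force: 0.0
t: 34.0
eef_pos: [0.6121, 0.3371, 0.0778]
tool_rot: [0.0, 0.981, 0.196, -0.001]
contact_force: [0.0, -0.1, 1.3]
gripper_width: 0.502
grasp_force: 0.0
row x 0.0023 y -0.0011 z 0.0598 ax 0.0002 ay 0.0017 az -0.0002 | dist 0.060 yaw 0.394
[-0.35844975  0.69726502 -0.34855732  1.58610352  0.28120429  0.90985166
 -1.98297428]
top (array([ 0.4374853 , -0.01298136,  2.85983292]), np.float64(0.40746680502818333))
side (array([0.41389888, 0.00853574, 3.04736284]), np.float64(0.4074601620226119))
```

```bash
python3 -m jog '[{"x":0.002,"y":-0.001,"z":0.02,"ax":0,"ay":0,"az":0},{"x":0.002,"y":-0.001,"z":0.037,"ax":0,"ay":0,"az":0},{"x":0.002,"y":-0.001,"z":0.05,"ax":0,"ay":0,"az":0},{"x":0.002,"y":-0.001,"z":0.057,"ax":0,"ay":0,"az":0},{"x":0.002,"y":-0.001,"z":0.059,"ax":0,"ay":0,"az":0},{"x":0.002,"y":-0.001,"z":0.059,"ax":0,"ay":0,"az":0}]'; python3 -m jog '[{"x":0,"y":0,"z":0,"ax":0,"ay":0,"az":0},{"x":0,"y":0,"z":0,"ax":0,"ay":0,"az":0},{"x":0,"y":0,"z":0,"ax":0,"ay":0,"az":0},{"x":0,"y":0,"z":0,"ax":0,"ay":0,"az":0},{"x":0,"y":0,"z":0,"ax":0,"ay":0,"az":0},{"x":0,"y":0,"z":0,"ax":0,"ay":0,"az":0},{"x":0,"y":0,"z":0,"ax":0,"ay":0,"az":0},{"x":0,"y":0,"z":0,"ax":0,"ay":0,"az":0}]' 0 60;python3 -c "
from sp import *
o=get_obs();print(o['eef_pos'],o['torque'])
goto(.6137,.339,.018,.394)"
```

```text
t: 34.7
eef_pos: [0.6131, 0.3406, 0.018]
tool_rot: [-0.0, 0.981, 0.196, -0.001]
contact_force: [0.3, 0.4, 1.0]
gripper_width: 0.501
grasp_force: 0.0
t: 35.5
eef_pos: [0.6138, 0.3408, 0.0193]
tool_rot: [-0.0, 0.981, 0.196, 0.0]
contact_force: [-1.2, -0.2, 5.9]
gripper_width: 0.122
grasp_force: 60.0
[0.61378568 0.34084237 0.01925385] [-0.13141352  0.10474827  0.01857282]
row x -0.0008 y 0.0017 z 0.0013 ax -0.0008 ay -0.0002 az 0.0007 | dist 0.002 yaw 0.394
```

```bash
python3 -c "
from sp import *
goto(.4398,-.0135,.2,-.297)"
```

```text
row x -0.2968 y 0.2600 z -0.1810 ax -0.0008 ay 0.0001 az 0.6917 | dist 0.434 yaw -0.297
```

```bash
python3 -m jog '[{"x":0,"y":0,"z":-0.015,"ax":0,"ay":0,"az":0},{"x":0,"y":0,"z":-0.045,"ax":0,"ay":0,"az":0},{"x":0,"y":0,"z":-0.085,"ax":0,"ay":0,"az":0},{"x":-0.01,"y":0.009,"z":-0.125,"ax":0,"ay":0,"az":0.05},{"x":-0.03,"y":0.026,"z":-0.165,"ax":0,"ay":0,"az":0.12},{"x":-0.06,"y":0.053,"z":-0.181,"ax":0,"ay":0,"az":0.2},{"x":-0.09,"y":0.079,"z":-0.181,"ax":0,"ay":0,"az":0.28},{"x":-0.12,"y":0.105,"z":-0.181,"ax":0,"ay":0,"az":0.36},{"x":-0.15,"y":0.131,"z":-0.181,"ax":0,"ay":0,"az":0.44},{"x":-0.18,"y":0.158,"z":-0.181,"ax":0,"ay":0,"az":0.52},{"x":-0.21,"y":0.184,"z":-0.181,"ax":0,"ay":0,"az":0.6},{"x":-0.24,"y":0.21,"z":-0.181,"ax":0,"ay":0,"az":0.69}]';python3 -c "
from sp import *
goto(.4398,-.0135,.2,-.297)"
```

```text
t: 36.7
eef_pos: [0.4714, 0.053, 0.2]
tool_rot: [-0.0, 0.989, -0.149, -0.001]
contact_force: [0.6, -0.5, -1.6]
gripper_width: 0.127
grasp_force: 59.1
row x -0.0107 y 0.0728 z 0.0000 ax 0.0001 ay 0.0012 az -0.0015 | dist 0.074 yaw -0.297
```

```bash
python3 -m jog '[{"x":-0.005,"y":0.025,"z":0,"ax":0,"ay":0,"az":0},{"x":-0.009,"y":0.05,"z":0,"ax":0,"ay":0,"az":0},{"x":-0.0107,"y":0.065,"z":0,"ax":0,"ay":0,"az":0},{"x":-0.0107,"y":0.073,"z":0,"ax":0,"ay":0,"az":0},{"x":-0.0107,"y":0.073,"z":0.01,"ax":0,"ay":0,"az":0},{"x":-0.0107,"y":0.073,"z":0.015,"ax":0,"ay":0,"az":0},{"x":-0.0107,"y":0.073,"z":0.015,"ax":0,"ay":0,"az":0}]';python3 -c "
from sp import *
goto(.4398,-.0135,.1633,-.297)"
```

```text
t: 37.4
eef_pos: [0.4408, -0.0114, 0.1835]
tool_rot: [-0.0, 0.989, -0.146, -0.002]
contact_force: [-0.0, 0.2, -2.4]
gripper_width: 0.13
grasp_force: 59.0
row x -0.0003 y 0.0023 z 0.0202 ax 0.0005 ay 0.0033 az 0.0034 | dist 0.020 yaw -0.297
```

```bash
python3 -m jog '[{"x":0,"y":0.002,"z":0.005,"ax":0,"ay":0.001,"az":0.003},{"x":0,"y":0.002,"z":0.01,"ax":0,"ay":0.001,"az":0.003},{"x":0,"y":0.002,"z":0.012,"ax":0,"ay":0.001,"az":0.003},{"x":0,"y":0.002,"z":0.012,"ax":0,"ay":0.001,"az":0.003},{"x":0,"y":0.002,"z":0.012,"ax":0,"ay":0.001,"az":0.003}]';python3 -c "
from sp import *
goto(.4398,-.0135,.1633,-.297)"
```

```text
t: 37.9
eef_pos: [0.4407, -0.0142, 0.1726]
tool_rot: [0.0, 0.989, -0.149, -0.0]
contact_force: [-0.6, -0.4, -1.0]
gripper_width: 0.128
grasp_force: 59.1
row x -0.0011 y -0.0004 z 0.0093 ax 0.0002 ay 0.0003 az -0.0012 | dist 0.009 yaw -0.297
```

```bash
python3 -m jog '[{"x":-0.001,"y":-0.0004,"z":0.004,"ax":0,"ay":0,"az":-0.001},{"x":-0.001,"y":-0.0004,"z":0.007,"ax":0,"ay":0,"az":-0.001},{"x":-0.001,"y":-0.0004,"z":0.009,"ax":0,"ay":0,"az":-0.001},{"x":-0.001,"y":-0.0004,"z":0.01,"ax":0,"ay":0,"az":-0.001},{"x":-0.001,"y":-0.0004,"z":0.01,"ax":0,"ay":0,"az":-0.001}]';python3 -c "
from sp import *
goto(.4398,-.0135,.1633,-.297);print(get_obs()['torque'])"
```

```text
t: 38.4
eef_pos: [0.4401, -0.0134, 0.1632]
tool_rot: [0.0, 0.989, -0.148, 0.0]
contact_force: [-2.9, 1.1, 6.4]
gripper_width: 0.128
grasp_force: 60.2
row x -0.0002 y 0.0001 z -0.0001 ax 0.0000 ay -0.0000 az -0.0001 | dist 0.000 yaw -0.297
[0.1032121  0.615035   0.00087641]
```

```bash
python3 -m jog '[{"x":0,"y":0,"z":0.0,"ax":0,"ay":0,"az":0},{"x":0,"y":0,"z":0,"ax":0,"ay":0,"az":0},{"x":0,"y":0,"z":-0.001,"ax":0,"ay":0,"az":0},{"x":0,"y":0,"z":-0.02,"ax":0,"ay":0,"az":0},{"x":0,"y":0,"z":-0.05,"ax":0,"ay":0,"az":0},{"x":0,"y":0,"z":-0.08,"ax":0,"ay":0,"az":0},{"x":0.02,"y":0.04,"z":-0.085,"ax":0,"ay":0,"az":0},{"x":0.04,"y":0.09,"z":-0.085,"ax":0,"ay":0,"az":0},{"x":0.06,"y":0.14,"z":-0.085,"ax":0,"ay":0,"az":0},{"x":0.08,"y":0.19,"z":-0.085,"ax":0,"ay":0,"az":0},{"x":0.1,"y":0.24,"z":-0.085,"ax":0,"ay":0,"az":0},{"x":0.1,"y":0.24,"z":-0.085,"ax":0,"ay":0,"az":0}]' 0.5 ; python3 -c "
from sp import *
ims=snap(10)
a=[]
for n,(x,y,w,h) in (('top',(225,175,80,60)),('side',(240,170,80,60)),('top',(150,215,80,60)),('side',(235,280,80,60))):
  c=cv2.convertScaleAbs(ims[n][y:y+h,x:x+w,::-1].copy(),alpha=1.4);a.append(cv2.resize(c,None,fx=5,fy=5,interpolation=cv2.INTER_CUBIC))
cv2.imwrite('pics/c12.png',np.vstack([np.hstack(a[:2]),np.hstack(a[2:])]))
st=np.array([[-48,-48,156],[48,-48,156],[48,48,156],[-48,48,156]])/1e3
for n,(x,y) in (('top',(225,175)),('side',(240,170))): print(n,((proj(place(ST,st),n)-[x,y]+.5)*5-.5).round(1).tolist())"
```

```text
t: 39.6
eef_pos: [0.4641, -0.2784, 0.2476]
tool_rot: [0.001, 0.988, -0.152, -0.0]
contact_force: [-1.0, 0.9, -0.1]
gripper_width: 0.501
grasp_force: 0.0
top [[260.4, 311.9], [299.0, 191.1], [178.3, 153.8], [138.6, 273.5]]
side [[388.2, 189.2], [281.1, 110.4], [168.3, 178.7], [274.8, 263.3]]
```

View pics/c12.png

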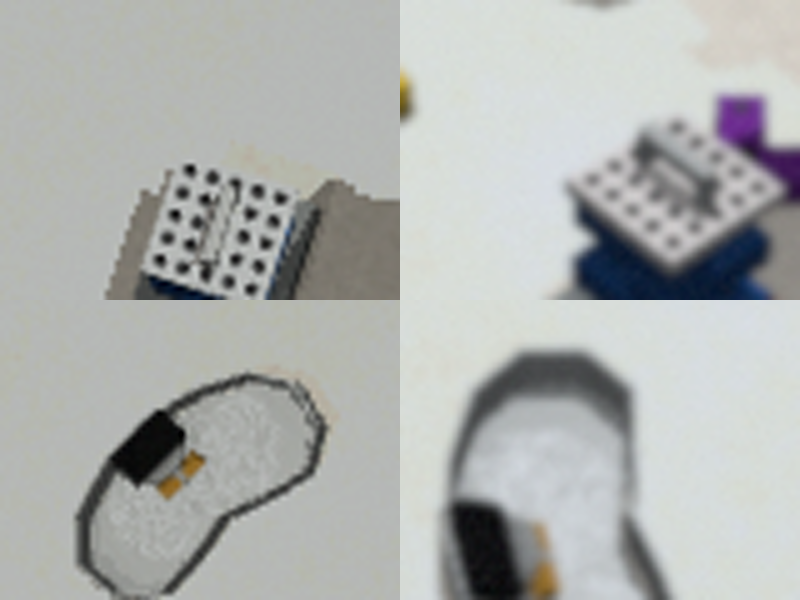

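```bash
python3 -c "
from h import *
C=np.array([.247,.234])
for nm,u,z in (('grip',(150,147),.042),('edge',(138,136),.05),('edge',(138,136),.06),('brass',(180,175),.012),('rim',(205,90),.044),('rim',(85,200),.044)):
  p=back([(np.array(u)+.5)/5-.5+[150,215]],z)[0]; print(nm,p.round(3),np.hypot(*(p[:2]-C)).round(4))
p=back([(np.array((495-400,550-300))+.5)/5-.5+[235,280]],.042,'side')[0];print('side grip',p)"
```

```text
grip [0.361 0.348 0.042] 0.1613
edge [0.369 0.356 0.05 ] 0.1727
edge [0.368 0.353 0.06 ] 0.17
brass [0.341 0.33  0.012] 0.1347
rim [0.407 0.305 0.044] 0.1756
rim [0.318 0.397 0.044] 0.1781
side grip [0.35489567 0.35113963 0.042     ]
```

The cover sits flat and square, within about 1 px of the expected corners. The knob is toppled inside the dish, with its grip about 13 mm inside the outer wall. The arm is clear, so I'll hand in.

```bash
python3 -m jog '[{"x":0,"y":0,"z":0,"ax":0,"ay":0,"az":0},{"x":0,"y":0,"z":0,"ax":0,"ay":0,"az":0},{"x":0,"y":0,"z":0,"ax":0,"ay":0,"az":0}]'; python3 -c "
from station import *
print(hand_in())"
```

```text
t: 40.0
eef_pos: [0.4655, -0.2706, 0.2477]
tool_rot: [-0.0, 0.989, -0.147, -0.0]
contact_force: [-0.4, -0.6, 0.2]
gripper_width: 0.503
grasp_force: 0.0
the job is handed in; nothing more can be done
None
```

The job is handed in, with no verdict returned: the knob is in the dish, tipped over and leaning on the rim; all four blue spacers are stacked alternately, elbow at the red corner first; and the cover is on top, within about 3 mm of centre.

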